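# Unfold the lid stand and park the pot lid on it

### The job

Take the lid off the pot for serving and park it on the folding lid stand: first swing the stand's red-tipped wire back-rest up and over until it leans on its stop, then lift the lid off and slide its lower edge down into both black notches, so that it leans on the back-rest with the handle facing out, at rest and let go. Leave the pot and everything else where they stand.

Things in the scene. Friction and masses are not known exactly. Their poses are not given: they have to be found in the camera images.
- lid: round polished steel pot lid, 146 mm across; origin at the centre of the underside of its flat 5 mm thick rim, z out of the top. Below the rim a 6 mm deep round plug, 122 mm across, sits in the pot's mouth; above it a low dome (16 mm high at the centre) and a black bridge handle along the lid's y axis. 0.3 kg
- lid_handle (a point): middle of the lid's handle bar, on the lid's axis 44 mm above its origin; the bar is 76 mm long (along the lid's y), 14 mm wide (x) and 16 mm high (36 to 52 mm above the origin), on two posts 58 mm apart, open underneath
- pot: steel pot with two dark loop handles on its +y and -y sides, 136 mm across and 86 mm high, 195 mm over the loops, standing on a cork trivet 8 mm thick; origin under its centre, its mouth 129 mm wide
- lid_stand: folding lid stand, fixed: steel drip tray 135 (x) by 150 mm (y), 13 high, origin under its centre, front to -x. Two black notches on posts at the front (44 mm left and right of the middle) take the lid's lower rim; a hinged wire back-rest takes its back. Notches are 11 mm wide across the lid's thickness, cheeks 8 mm (inner) and 14 mm (outer, flared) high
- backrest (a joint): angle of the stand's back-rest: 0 folded flat towards the front, 1.57 upright, 1.833 leaning back on its stop; it falls by itself once past upright
- backrest_bar (a point): middle of the back-rest's free end: a round red sleeve 10 mm thick and 46 mm long along the stand's y, 85 mm from the hinge; wire legs 6 mm thick, 66 mm apart, run from it to the hinge. Folded, it lies 36 mm above the worktop just in front of and below the notches
- stand_hinge (a point): hinge axis of the back-rest (along the stand's y), 37.5 mm behind the stand's centre and 36 mm above the worktop
- lid_seat (a point): where the lid's origin belongs when the lid sits in the stand: 18 mm behind the stand's centre, 98 mm above the worktop. The seated lid slopes 40 degrees from level, rising towards the stand's +x, top and handle facing up and to the front (-x); its rim touches both notch floors, its plug lies on the raised bar
- pepper_mill: dark wooden pepper mill, 58 mm across, 170 tall; origin under its centre; a bystander
- salt_shaker: small salt shaker with metal cap, 44 mm across, 90 tall; origin under its centre; a bystander
- drink_glass: tall highball glass with pale lime water, 71 mm across, 144 tall; origin under its centre; a bystander
- mug: white mug with grey dots, 82 mm across, 91 tall, at the left; origin at its foot; a bystander
- jar_honey: honey jar, 71 mm across, 110 tall, at the left; origin under its centre; a bystander
- lemon_1: yellow lemon, 72 mm long; origin under its centre; a bystander

How it is judged:
By the outcome, as a careful person would: the job done as asked, in the order asked, and still so for the second after the job is handed in, with the robot touching nothing.
It also fails if it takes over 64 s, if anything falls off the work surface, if the arm or the gripper's body presses on something with over 40 N, if the wrist force passes 120 N, or if a joint passes its speed limit or range.

### The arm

A 6-joint arm with a two-finger parallel gripper is mounted at the origin on a cart in front of the work surface, level with it; the furniture and walls round the work are solid. World frame = base frame: x ahead of the robot, y to its left, z up, the work surface at z = 0. Lengths are in m, angles in rad, forces in N, time in s.
With the tool pointing down it reaches from about 0.35 to 0.725 m from the base axis. Payload 6 kg.
Tool frame: the origin (TCP) lies at the centre of the arm's flange, where the gripper is bolted on; the fingertips stand 173 mm ahead of it and the grasp point (between the pads) lies 155 mm ahead of it; z points along the fingers, y is the direction in which the jaws open and shut (so a half turn about z gives the same grasp; the last joint's range is limited). The gripper opens to 85 mm and grips with 20 to 120 N. Pads are 22 mm wide; open, the fingers measure 114 mm over their backs; the gripper's body (76 mm by 85 mm) begins 54 mm behind the grasp point. The pads swing forward as they close: fully open they stand 13 mm farther back than shut.
Start: joints at [1.518, 0.04, 0.085, 0, -1.615, -0.334], TCP at [0.226, 0.556, 0.405] pointing down, gripper open.
Joint ranges: [-2.56, 2.56], [-1.29, 2.01], [-1.08, 1.49], [-3.29, 1.98], [-2.81, -0.18], [-2.99, 2.99]. Speed limits (rad/s): [2.57, 2.57, 3.01, 3.14, 3.14, 3.14].

### API

Orientations are given as a rotation vector (axis times angle).
In Python, from plant import r gives the robot as it stands.
- The arm moves only by the tool send_rows, never from a script. Its argument "rows" is a list of rows, each a list of 7 numbers: the shift along the tool's x, y, z in cm, then the turn, a rotation vector about the tool's x, y, z in rad, then the opening, from 0 (shut) to 1 (fully open). In form: [[tx, ty, tz, wx, wy, wz, jaw], ...]. A call has 1 to 12 rows; each row shifts and turns the pose as measured when the row begins, along the tool's axes as they then stand; what a row does not reach is not made up. A row lasts 1/8 s, in which the tool goes at most 62.5 mm and 10.7 degrees, less where a joint would pass 70% of its speed; a pose out of reach is approached as far as the arm can. A call is refused whole if a number of a shift passes 6.25 or a number of a turn 0.188, either way. A call with a gripper value outside its range is refused whole. The fingers move at their own pace and stop on an object; the grip force is fixed at half the most. Time passes only in rows, so rows that do not move let the fingers close. It gives the time, the measured TCP pose, the force and the opening at its end, in the units of the state.
- r.sense(): the state, without advancing time (a new reading comes with each control period).
- r.camera(name): name is "side" or "top" or "wrist"; returns the picture (480x640x3 uint8, red, green, blue); there is no depth.
- r.get_calibration(name): a dict with "fov_y" (degrees; the focal length in pixels is half the picture's height over the tangent of half this angle, whatever the lens; pixels are square), "cx", "cy" (the principal point, pixels), "R" (3x3) and "t" (3): a world point X has camera coordinates R X + t. Camera axes: x right, y down, z forward; pixel columns grow to the right and rows downward; lengths in m; the calibration is good to about 2 mm. The wrist camera is an equidistant fisheye: a pixel r from the principal point sees the ray r / f radians off the axis. A picture is of the moment at which its call begins: read the wrist's pose just before it. get_calibration takes no time and is no camera call; for the wrist camera it gives the pose at the moment of the call.
- r.sign_off(): hands the job in, once; it reports no verdict.
Trained networks look in the newest picture that a camera, given by its name, has taken for a name from the list of things; names that differ only in an ending like _2 or _b are one class to them, and where a whole thing is asked for, a point or a joint stands for the part that bears it (a point fixed in the world has none). Each returns a list of dicts, best first, with "conf" (0 to 1); they miss things now and then, are a little off and sometimes report something else, mostly with a low value. They report only what shows in the picture. A call takes as long as a camera call.
- r.masks_of(camera, query): "pixels" (480x640 bool, what is visible of it) and "rect" ([left, top, right, bottom] in pixels, round what is visible of it).
The state is a dict: "t": time; "q": joint angles; "qvel": joint speeds; "tau": joint torques, N m; "ee_pos": TCP position; "eef_rot": TCP orientation; "ft_force": force on the tool from outside, world axes, zero at the start; "moment": the same for the moment, N m; "grip_width": finger opening in m.
Only numpy, scipy, OpenCV 4.12 (cv2) and the standard library are available. Lean on these libraries where they do the work, as an engineer would, in place of code of your own. Each camera call takes 0.05 s, during which the arm holds its last target.

## Working session

There is one attempt and no reset: what is moved stays moved. The work goes in short steps, Python scripts to look and compute and a tool call to move; the robot and the scene stay as the last step left them, time stands still between calls to the robot, and variables do not carry over. Pictures are saved under pics/ and viewed, and the job is handed in when it is done.

Besides the shell and the picture viewer there is one more tool, called by a JSON object that holds its "api" and its "payload". send_rows: Moves the arm, as the interface text tells. Its arguments: {"type":"object","properties":{"rows":{"type":"array"}},"required":["rows"]}

```bash
ls; mkdir -p pics
python3 - <<'E'
from plant import r
import cv2,json
print(r.sense())
for c in ["side","top","wrist"]:
    im=r.camera(c); cv2.imwrite(f"pics/{c}0.png",im[:,:,::-1])
    print(c,r.get_calibration(c))
E
```

```text
pics
{'t': 0.0, 'q': array([ 1.51768829e+00,  4.08409580e-02,  8.38284031e-02, -4.77933248e-04,
       -1.61549430e+00, -3.33687599e-01]), 'qvel': array([ 1.41613259e-03, -4.29116102e-04,  6.00713294e-04,  1.59384757e-03,
       -4.02497674e-04, -9.15707304e-05]), 'tau': array([-1.25629094e-05, -3.68209255e+01,  3.47414446e+01,  6.93212897e+00,
       -5.33854371e-03, -4.24905764e-06]), 'ee_pos': array([0.22623442, 0.55570006, 0.40366896]), 'eef_rot': array([ 3.08130214e+00, -6.03426095e-01, -3.66732984e-04]), 'ft_force': array([-0.05622031,  0.73231195, -0.44605758]), 'moment': array([-0.05371529, -0.04506339, -0.00422137]), 'grip_width': 0.08519411074298357}
side {'fov_y': 44.32662291617831, 'cx': 332.16189566876267, 'cy': 248.7860564442658, 'R': array([[-0.99972853,  0.01613548,  0.01680783],
       [-0.00694808,  0.48210156, -0.87608778],
       [-0.02223918, -0.87596674, -0.48185858]]), 't': array([0.55670549, 0.0131622 , 1.70040005])}
top {'fov_y': 48.6052635258208, 'cx': 316.6882031221498, 'cy': 241.16544773237382, 'R': array([[ 0.42713321, -0.90418109,  0.00371289],
       [-0.83462955, -0.39584998, -0.38300955],
       [ 0.34777974,  0.16049721, -0.92373692]]), 't': array([-0.12140691,  0.59171807,  1.4061584 ])}
wrist {'fov_y': 65.70646984690485, 'cx': 317.9514050885188, 'cy': 237.81748812330858, 'R': array([[-0.37591361, -0.92665415,  0.0010217 ],
       [-0.87499331,  0.35531904,  0.328839  ],
       [-0.30508305,  0.12272108, -0.94438544]]), 't': array([ 0.59961321, -0.04380338,  0.38046829])}
```

View pics/side0.png

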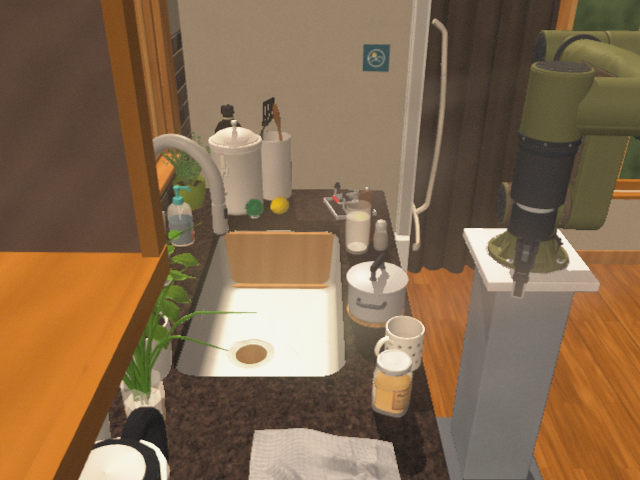

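View pics/top0.png

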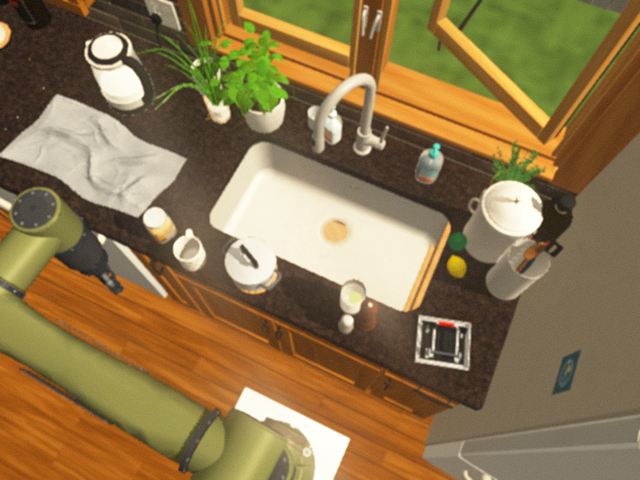

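View pics/wrist0.png

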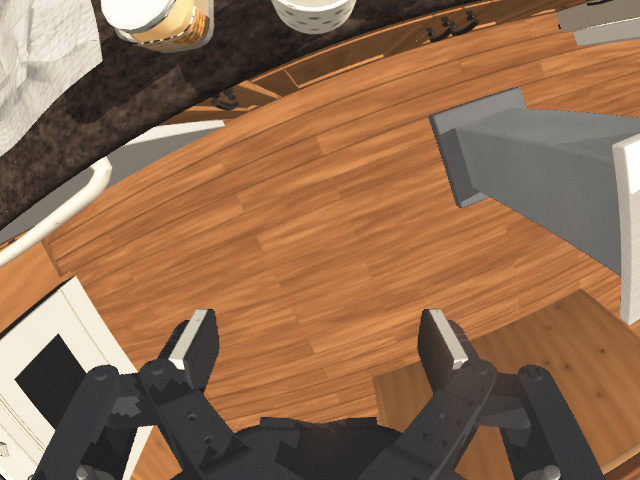

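The side view shows the pot at (377,293), the stand at (350,205) behind the glass at (358,228), and the shaker at (381,235). In the top view the stand is at (443,342), with the red bar at (447,323), and the pot lid is at (250,262).

```bash
cat > h.py <<'E'
import numpy as np, cv2
from plant import r
from scipy.spatial.transform import Rotation as Rot
def foc(c): return 240/np.tan(np.radians(c['fov_y'])/2)
def ray(c,u,v,fish=False):
    f=foc(c); d=np.array([(u-c['cx'])/f,(v-c['cy'])/f,1.0])
    if fish:
        th=np.hypot(d[0],d[1]); d=np.array([d[0]/th*np.sin(th),d[1]/th*np.sin(th),np.cos(th)]) if th>1e-9 else np.array([0,0,1.])
    R=np.array(c['R']); o=-R.T@c['t']; d=R.T@d
    return o,d/np.linalg.norm(d)
def onz(c,u,v,z,fish=False):
    o,d=ray(c,u,v,fish); return o+d*(z-o[2])/d[2]
def proj(c,X,fish=False):
    X=np.atleast_2d(X)@np.array(c['R']).T+c['t']; f=foc(c)
    if fish:
        rr=np.hypot(X[:,0],X[:,1]); th=np.arctan2(rr,X[:,2]); s=np.where(rr>1e-9,th/np.maximum(rr,1e-9),0)
        return np.c_[c['cx']+f*X[:,0]*s,c['cy']+f*X[:,1]*s]
    return np.c_[c['cx']+f*X[:,0]/X[:,2],c['cy']+f*X[:,1]/X[:,2]]
E
python3 - <<'E'
from h import *
for cam in ["top","side"]:
    r.camera(cam); c=r.get_calibration(cam)
    for n in ["lid","lid_handle","pot","lid_stand","backrest_bar","pepper_mill","salt_shaker","drink_glass","mug","jar_honey"]:
        for m in r.masks_of(cam,n)[:1]:
            p=m['pixels']; vv,uu=np.nonzero(p)
            z={'lid':.1,'lid_handle':.13,'pot':.1,'lid_stand':.013,'backrest_bar':.036,'pepper_mill':.085,'salt_shaker':.045,'drink_glass':.07,'mug':.045,'jar_honey':.055}[n]
            print(cam,n,round(m['conf'],2),m['rect'],len(uu),uu.mean().round(1),vv.mean().round(1),onz(c,uu.mean(),vv.mean(),z).round(3))
for cam in ["top","side"]:
    im=r.camera(cam)
    x,y,w,h=(400,300,90,80) if cam=="top" else (310,160,90,80)
    cv2.imwrite(f"pics/{cam}_stand.png",cv2.resize(im[y:y+h,x:x+w,::-1],None,fx=7,fy=7,interpolation=cv2.INTER_CUBIC))
E
```

```text
top lid 0.7 [428.9, 319.8, 459.3, 356.7] 237 446.1 340.0 [ 0.482 -0.292  0.1  ]
top lid_handle 0.61 [224.4, 238.0, 275.1, 283.8] 1913 249.8 260.8 [0.448 0.285 0.13 ]
top pot 0.51 [425.3, 321.0, 459.0, 358.2] 248 446.2 338.4 [ 0.486 -0.291  0.1  ]
top lid_stand 0.57 [412.8, 315.1, 472.5, 373.0] 2515 442.4 342.9 [ 0.496 -0.297  0.013]
top backrest_bar 0.79 [430.6, 321.8, 458.5, 356.4] 122 442.9 336.2 [ 0.507 -0.289  0.036]
top pepper_mill 0.85 [356.3, 298.6, 376.8, 330.9] 494 367.1 316.0 [ 0.456 -0.073  0.085]
top salt_shaker 0.72 [338.0, 315.5, 354.8, 338.9] 254 345.3 324.5 [ 0.418 -0.026  0.045]
top drink_glass 0.77 [340.8, 278.6, 369.3, 314.8] 723 351.7 296.3 [ 0.494 -0.011  0.07 ]
top mug 0.6 [171.5, 228.2, 207.9, 269.5] 915 190.0 252.4 [0.419 0.483 0.045]
top jar_honey 0.75 [141.7, 208.2, 173.8, 242.9] 807 158.8 225.2 [0.453 0.609 0.055]
side lid 0.6 [347.4, 251.5, 413.3, 293.5] 1708 377.6 276.5 [0.457 0.296 0.1  ]
side lid_handle 0.74 [345.7, 251.2, 410.0, 296.4] 1822 377.5 276.7 [0.463 0.346 0.13 ]
side pot 0.67 [347.8, 289.8, 404.2, 321.7] 1409 375.8 305.4 [0.471 0.416 0.1  ]
side backrest_bar 0.34 [322.7, 184.6, 376.0, 220.2] 613 341.2 201.7 [ 0.524 -0.271  0.036]
side pepper_mill 0.83 [357.8, 185.0, 374.6, 246.6] 385 369.5 208.8 [ 0.446 -0.113  0.085]
side salt_shaker 0.72 [324.1, 182.2, 375.1, 221.3] 665 340.4 201.4 [ 0.527 -0.253  0.045]
side drink_glass 0.69 [344.0, 199.4, 369.5, 252.0] 1255 357.7 225.8 [ 0.485 -0.029  0.07 ]
side mug 0.79 [376.6, 317.5, 424.7, 370.0] 1572 404.1 337.2 [0.41  0.456 0.045]
side jar_honey 0.88 [373.7, 348.1, 414.7, 414.9] 2288 392.3 382.7 [0.452 0.611 0.055]
```

View pics/top_stand.png

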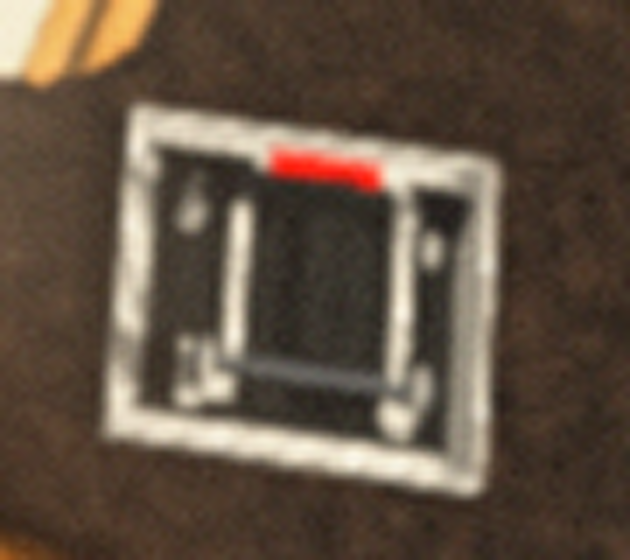

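View pics/side_stand.png

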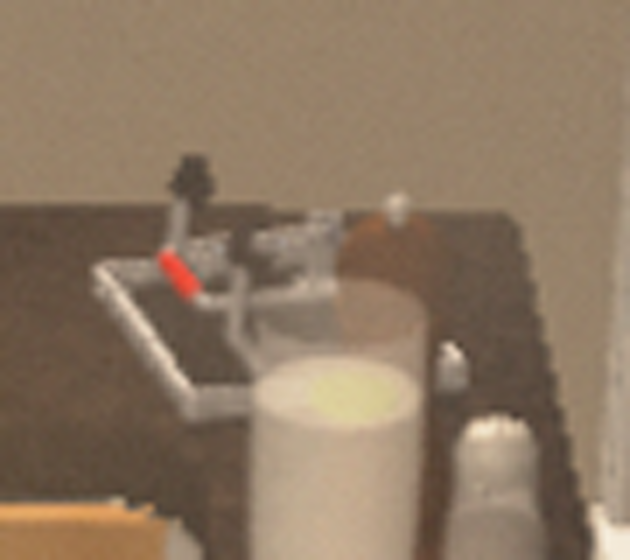

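```bash
cat >> h.py <<'E'
def pose():
    s=r.sense(); return np.array(s['ee_pos']),Rot.from_rotvec(s['eef_rot'])
def plan(target,Rt,n=None,jaw=None):
    p,R=pose(); d=R.inv().apply(np.array(target)-p)*100; w=(R.inv()*Rt).as_rotvec()
    k=int(np.ceil(max(np.linalg.norm(d)/5.5,np.linalg.norm(w)/.17,1e-9)))
    print("tool delta cm",d.round(2),"turn",w.round(3),"min rows",k)
    # rows: rotate uniformly, shift straight in world
    n=n or k; wr=w/n
    Rc=R
    for i in range(n):
        st=Rc.inv().apply(R.apply(d))/n
        print("[%s]"%",".join("%.2f"%x for x in st)+" w[%s]"%",".join("%.3f"%x for x in wr))
        Rc=Rc*Rot.from_rotvec(wr)
def downrot(yaw):  # tool z down, tool x at world yaw
    x=np.array([np.cos(yaw),np.sin(yaw),0]);z=np.array([0,0,-1.]);return Rot.from_matrix(np.c_[x,np.cross(z,x),z])
E
python3 - <<'E'
from h import *
c=r.get_calibration("wrist");p,R=pose()
o=-c['R'].T@c['t'];print("cam in tool",R.inv().apply(o-p),"axis",R.inv().apply(c['R'][2]))
t=r.get_calibration("top")
for a in [(135,107),(495,158),(480,492),(108,435)]: print(onz(t,400+a[0]/7,300+a[1]/7,.010).round(4))
for a in [(272,165),(382,175)]: print('bar',onz(t,400+a[0]/7,300+a[1]/7,.038).round(4))
for a in [(215,360),(410,385)]: print('hinge',onz(t,400+a[0]/7,300+a[1]/7,.036).round(4))
print("counter end",onz(r.get_calibration("side"),250,190,0),onz(r.get_calibration("side"),385,190,0))
s=r.get_calibration("side")
print("handle"); 
plan([.45,.17,.42],R)
im=r.camera("top");cv2.imwrite("pics/top_pot.png",cv2.resize(im[220:300,210:300,::-1],None,fx=7,fy=7,interpolation=cv2.INTER_CUBIC))
E
```

```text
cam in tool [ 0.0829579  -0.00016659  0.03083864] axis [-3.29004205e-01  1.28376869e-04  9.44328447e-01]
[ 0.5439 -0.2087  0.01  ]
[ 0.5877 -0.3518  0.01  ]
[ 0.4553 -0.3909  0.01  ]
[ 0.4126 -0.2477  0.01  ]
bar [ 0.5362 -0.2659  0.038 ]
bar [ 0.5515 -0.3078  0.038 ]
hinge [ 0.4525 -0.2731  0.036 ]
hinge [ 0.4764 -0.3469  0.036 ]
counter end [ 8.38497847e-01 -4.43715073e-01  1.11022302e-16] [ 0.36196794 -0.45478259  0.        ]
handle
tool delta cm [35.26 27.28 -1.53] turn [0. 0. 0.] min rows 9
[3.92,3.03,-0.17] w[0.000,0.000,0.000]
[3.92,3.03,-0.17] w[0.000,0.000,0.000]
[3.92,3.03,-0.17] w[0.000,0.000,0.000]
[3.92,3.03,-0.17] w[0.000,0.000,0.000]
[3.92,3.03,-0.17] w[0.000,0.000,0.000]
[3.92,3.03,-0.17] w[0.000,0.000,0.000]
[3.92,3.03,-0.17] w[0.000,0.000,0.000]
[3.92,3.03,-0.17] w[0.000,0.000,0.000]
[3.92,3.03,-0.17] w[0.000,0.000,0.000]
```

View pics/top_pot.png

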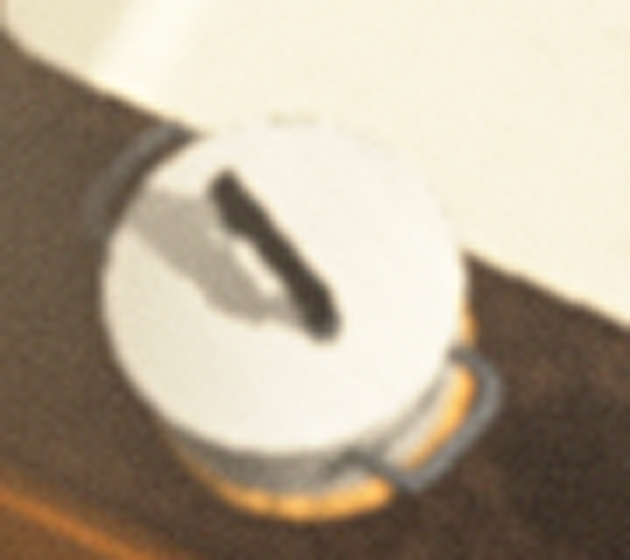

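The lid handle runs from about (242,246) to (256,267) in the top view. The stand's front faces away from the robot, at a yaw of about 17°. I'll go over the pot first.

Run:
```python
from h import *
t=r.get_calibration("top")
a=onz(t,210+222/7,220+185/7,.146);b=onz(t,210+322/7,220+328/7,.146)
print(a,b,(a+b)/2,np.degrees(np.arctan2(*(b-a)[[1,0]])),np.linalg.norm(a-b))
p,R=pose();plan([.44,.28,.42],R)
```

```text
[0.47194525 0.32126771 0.146     ] [0.43534732 0.25686116 0.146     ] [0.45364629 0.28906443 0.146     ] -119.60666469789841 0.07407841609304247
tool delta cm [30.19 17.47 -1.53] turn [0. 0. 0.] min rows 7
[4.31,2.50,-0.22] w[0.000,0.000,0.000]
[4.31,2.50,-0.22] w[0.000,0.000,0.000]
[4.31,2.50,-0.22] w[0.000,0.000,0.000]
[4.31,2.50,-0.22] w[0.000,0.000,0.000]
[4.31,2.50,-0.22] w[0.000,0.000,0.000]
[4.31,2.50,-0.22] w[0.000,0.000,0.000]
[4.31,2.50,-0.22] w[0.000,0.000,0.000]
```

{"api": "send_rows", "payload": {"rows": [[4.3,2.5,-0.3,0,0,0,1],[4.3,2.5,-0.3,0,0,0,1],[4.3,2.5,-0.3,0,0,0,1],[4.3,2.5,-0.3,0,0,0,1],[4.3,2.5,-0.3,0,0,0,1],[4.3,2.5,-0.3,0,0,0,1],[4.3,2.5,-0.3,0,0,0,1],[0,0,0,0,0,0,1]]}}

```text
t: 2.4
ee_pos: [0.4445, 0.2717, 0.4265]
eef_rot: [3.084, -0.6, 0.003]
ft_force: [-0.6, -0.3, 0.6]
grip_width: 0.0857
```

Run:
```python
from h import *
s=r.sense();print(s['q'].round(3),s['ee_pos'],s['eef_rot'],s['ft_force'])
c=r.get_calibration("wrist");im=r.camera("wrist");cv2.imwrite("pics/w1.png",im[:,:,::-1])
for n in ["lid","lid_handle"]:
  for m in r.masks_of("wrist",n)[:2]:
    vv,uu=np.nonzero(m['pixels']);print(n,m['conf'],m['rect'],uu.mean(),vv.mean())
```

```text
[ 0.936 -0.168 -0.074  0.002 -1.664  0.25 ] [0.44447468 0.27170461 0.42653121] [ 3.08363497e+00 -6.00348607e-01  2.67344149e-03] [-0.59685218 -0.29365137  0.59911068]
lid 0.73 [197.0, 121.4, 371.0, 289.4] 285.07124580907004 205.3628904182107
lid_handle 0.61 [203.1, 120.4, 369.4, 288.2] 285.3328991690995 205.29517179429598
```

View pics/w1.png

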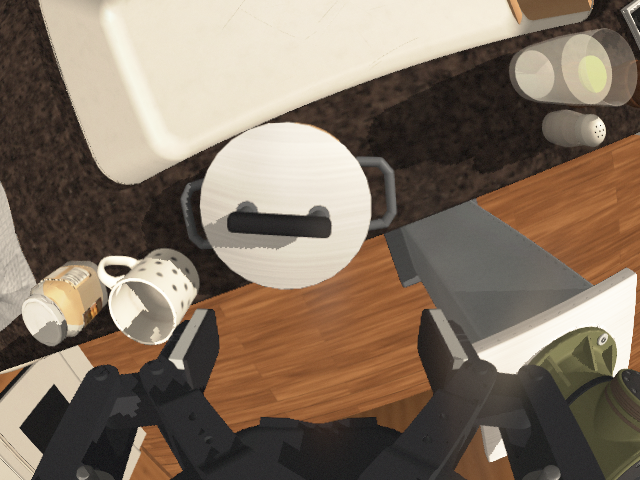

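The wrist view has the lid at (285,205), its dark handle from (229,222) to (331,228), and the pot's loop handles at its left and right.

Run:
```python
from h import *
from scipy.optimize import least_squares
c=r.get_calibration("wrist");im=r.camera("wrist")
m=r.masks_of("wrist","lid")[0]['pixels'].astype(np.uint8)
cnt=max(cv2.findContours(m,cv2.RETR_EXTERNAL,cv2.CHAIN_APPROX_NONE)[0],key=cv2.contourArea)[:,0,:].astype(float)
a=np.linspace(0,2*np.pi,721)
def circ(p): return proj(c,np.c_[p[0]+.073*np.cos(a),p[1]+.073*np.sin(a),np.full_like(a,p[2])],True)
from scipy.spatial import cKDTree
f=lambda p:cKDTree(circ(p)).query(cnt)[0]
for z0 in [None]:
    s=least_squares(f,[.45,.287,.099],loss='soft_l1',f_scale=1.);print("free z",s.x,np.abs(s.fun).mean())
    s=least_squares(lambda p:f([p[0],p[1],.099]),[.45,.287],loss='soft_l1',f_scale=1.);print("z .099",s.x,np.abs(s.fun).mean())
# handle dark pixels
g=im.max(axis=2); d=((g<60)&(m>0)).astype(np.uint8)
n,l,st,ce=cv2.connectedComponentsWithStats(d);i=1+np.argmax(st[1:,4]);print(st[i],ce[i])
cc=cv2.findContours((l==i).astype(np.uint8),cv2.RETR_EXTERNAL,cv2.CHAIN_APPROX_NONE)[0][0]
rr=cv2.minAreaRect(cc);print(rr)
b=cv2.boxPoints(rr);print([(q.round(1),onz(c,*q,.146,True).round(4)) for q in b])
o=im.copy()
for q in circ([*s.x,.099]).round().astype(int): cv2.circle(o,tuple(q),0,(255,0,0),-1)
cv2.drawContours(o,[cc],-1,(0,255,0),1)
cv2.imwrite("pics/w1f.png",cv2.resize(o[100:310,170:410,::-1],None,fx=3.3,fy=3.3/1.2))
```

```text
free z [0.45842731 0.29747042 0.09469832] 0.452347546649594
z .099 [0.45901368 0.29688651] 1.1867042609533809
[ 229  208  103   26 1917] [276.53521127 220.28064684]
((279.8193359375, 220.52655029296875), (101.99748992919922, 21.215951919555664), 3.416588068008423)
[(array([228.3, 228.1], dtype=float32), array([0.4703, 0.3327, 0.146 ])), (array([229.5, 206.9], dtype=float32), array([0.4841, 0.325 , 0.146 ])), (array([331.4, 213. ], dtype=float32), array([0.4531, 0.2603, 0.146 ])), (array([330.1, 234.2], dtype=float32), array([0.439 , 0.2667, 0.146 ]))]
```

View pics/w1f.png

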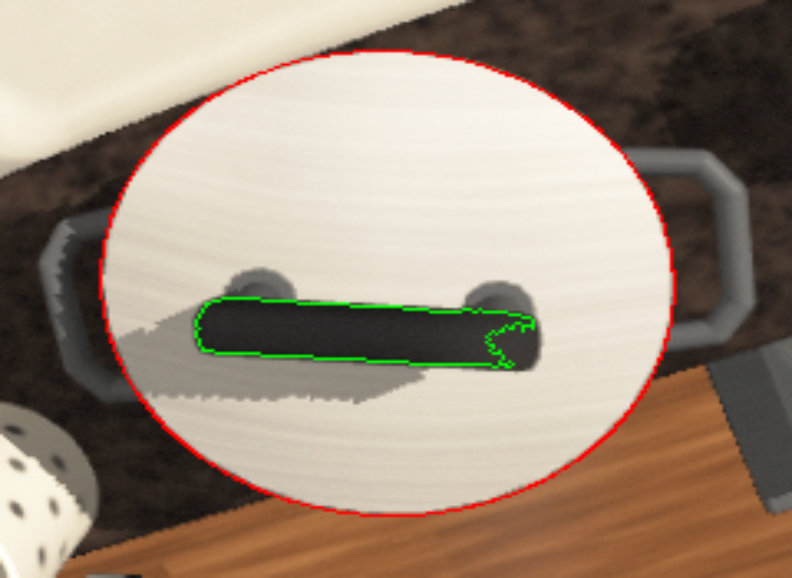

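The lid fit is excellent: centre (0.459, 0.297), handle yaw about 65°. Next I'll look at the stand from above.

Run:
```python
from h import *
plan([.50,-.28,.42],downrot(np.radians(-73)),11)
```

```text
tool delta cm [25.87 49.42  0.61] turn [ 0.    -0.001  0.895] min rows 11
[2.35,4.49,0.06] w[0.000,-0.000,0.081]
[2.71,4.29,0.06] w[0.000,-0.000,0.081]
[3.05,4.05,0.06] w[0.000,-0.000,0.081]
[3.37,3.79,0.06] w[0.000,-0.000,0.081]
[3.66,3.51,0.05] w[0.000,-0.000,0.081]
[3.94,3.20,0.05] w[0.000,-0.000,0.081]
[4.18,2.87,0.05] w[0.000,-0.000,0.081]
[4.40,2.52,0.05] w[0.000,-0.000,0.081]
[4.59,2.15,0.05] w[0.000,-0.000,0.081]
[4.75,1.77,0.05] w[0.000,-0.000,0.081]
[4.88,1.38,0.05] w[0.000,-0.000,0.081]
```

{"api": "send_rows", "payload": {"rows": [[2.4,4.5,0,0,0,0.082,1],[2.7,4.3,0,0,0,0.082,1],[3.0,4.0,0,0,0,0.082,1],[3.4,3.8,0,0,0,0.082,1],[3.7,3.5,0,0,0,0.082,1],[3.9,3.2,0,0,0,0.082,1],[4.2,2.9,0,0,0,0.082,1],[4.4,2.5,0,0,0,0.082,1],[4.6,2.1,0,0,0,0.082,1],[4.7,1.8,0,0,0,0.082,1],[4.9,1.4,0,0,0,0.082,1],[0,0,0,0,0,0,1]]}}

```text
t: 4.15
ee_pos: [0.4994, -0.2839, 0.4237]
eef_rot: [2.515, -1.881, -0.001]
ft_force: [0.3, 0.8, -0.3]
grip_width: 0.0853
```

Run:
```python
from h import *
s=r.sense();print(s['q'].round(3),s['ee_pos'],s['eef_rot'],s['ft_force'])
im=r.camera("wrist");cv2.imwrite("pics/w2.png",im[:,:,::-1])
```

```text
[-1.680e-01 -2.400e-02  5.400e-02  1.000e-03 -1.651e+00  4.540e-01] [ 0.49937172 -0.28390896  0.42370487] [ 2.51491545e+00 -1.88081593e+00 -1.31005398e-03] [ 0.32772418  0.79441047 -0.34757673]
```

View pics/w2.png

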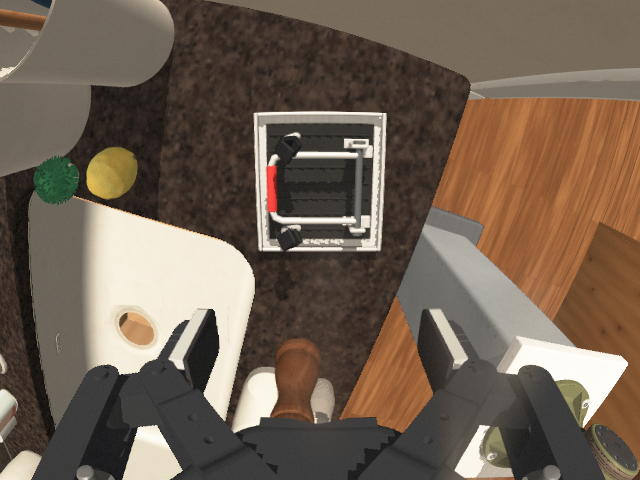

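The wrist view shows the stand squarely: tray corners at about (255,113), (386,113), (382,250) and (258,250). The red sleeve is at (272,188), the notches at (288,149) and (289,238), and the hinge rod at x≈360.

Run:
```python
from h import *
im=r.camera("wrist");c=r.get_calibration("wrist")
cv2.imwrite("pics/w2z.png",cv2.resize(im[105:260,245:395,::-1],None,fx=3.8,fy=3.8,interpolation=cv2.INTER_CUBIC))
red=((im[:,:,0]>150)&(im[:,:,1]<60)&(im[:,:,2]<60)); red[:100]=0
vv,uu=np.nonzero(red);print(uu.mean(),vv.mean(),uu.min(),uu.max(),vv.min(),vv.max())
bar=onz(c,uu.mean(),vv.mean(),.038,True);print("bar",bar)
P=np.array([onz(c,*q,.013,True) for q in [(255.5,113.5),(386,113),(382,250),(258.5,250)]]);print(P.round(4),P.mean(0))
def v(a): return np.degrees(np.arctan2(a[1],a[0]))
print(v(P[3]-P[0])-90,v(P[2]-P[1])-90,v(P[0]-P[1]),v(P[3]-P[2]),np.linalg.norm(P[3]-P[0]),np.linalg.norm(P[0]-P[1]))
```

```text
275.625 188.05357142857142 274 277 164 208
bar [ 0.54087604 -0.28103532  0.038     ]
[[ 0.583  -0.3449  0.013 ]
 [ 0.4563 -0.3837  0.013 ]
 [ 0.4118 -0.242   0.013 ]
 [ 0.5428 -0.2026  0.013 ]] [ 0.4984812  -0.29331832  0.013     ]
15.757737112395304 17.441973619420907 17.03782599834605 16.71267757951386 0.14785607496914777 0.13249963321963237
```

View pics/w2z.png

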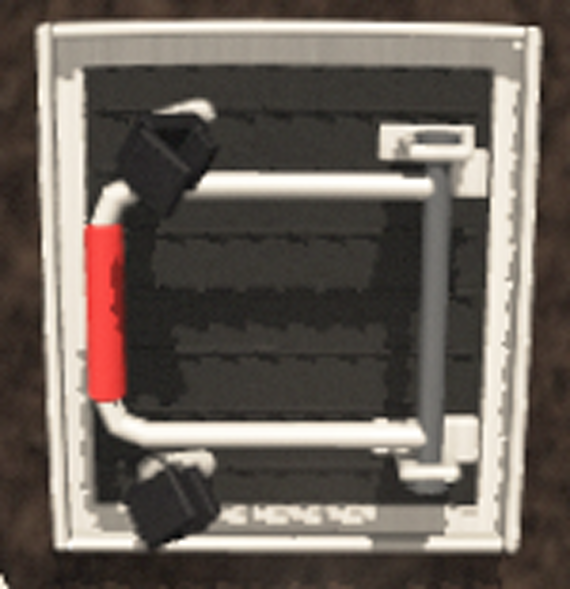

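```bash
cat > fit.py <<'E'
from h import *
from scipy.optimize import least_squares
def W(p,L):
    a=p[2]; R=np.array([[np.cos(a),-np.sin(a),0],[np.sin(a),np.cos(a),0],[0,0,1]]);return np.atleast_2d(L)@R.T+np.array([p[0],p[1],0])
E
python3 - <<'E'
from fit import *
c=r.get_calibration("wrist");t=r.get_calibration("top")
L=np.array([(-67.5,75,13),(67.5,75,13),(67.5,-75,13),(-67.5,-75,13),(-47.5,23,36),(-47.5,-23,36),(37.5,33,36),(37.5,-33,36)])/1000
Z=np.array([(38,26),(540,30),(517,551),(58,549),(105,226),(107,402),(437,186),(432,434)])/3.8+np.array([245,105])-.4
T=np.array([(135,107),(495,158),(480,492),(108,435)])/7+np.array([400,300])-.43
T=T[[1,2,3,0]]
Tb=np.array([(382,175),(272,165)])/7+np.array([400,300])-.43
f=lambda p:(proj(c,W(p,L),True)-Z).ravel()
g=lambda p:(proj(t,W(p,np.r_[L[:4],L[4:6]]))-np.r_[T,Tb]).ravel()
p0=[.5,-.297,np.radians(197)]
for F in [f,g,lambda p:np.r_[f(p),2*g(p)]]:
    s=least_squares(F,p0);print(s.x[:2].round(4),np.degrees(s.x[2]).round(2),s.fun.reshape(-1,2).round(1).tolist())
    print(" bar",W(s.x,[-.0475,0,.036]).round(4),"hinge",W(s.x,[.0375,0,.036]).round(4),"seat",W(s.x,[.018,0,.098]).round(4))
E
```

```text
[ 0.4987 -0.2943] 196.64 [[-0.4, -0.1], [0.5, -0.8], [0.6, 0.4], [-0.5, 0.8], [-0.4, -0.1], [0.4, -0.8], [0.2, 0.3], [-0.4, 0.5]]
 bar [[ 0.5442 -0.2806  0.036 ]] hinge [[ 0.4628 -0.305   0.036 ]] seat [[ 0.4815 -0.2994  0.098 ]]
[ 0.4996 -0.2983] 196.67 [[0.2, 0.6], [0.4, -0.3], [0.1, -0.3], [-0.1, 0.3], [-0.1, 0.4], [-0.5, -0.6]]
 bar [[ 0.5451 -0.2847  0.036 ]] hinge [[ 0.4637 -0.3091  0.036 ]] seat [[ 0.4824 -0.3035  0.098 ]]
[ 0.4989 -0.2955] 196.56 [[-0.1, -1.4], [0.8, -1.9], [0.7, -0.5], [-0.5, -0.3], [-0.2, -1.4], [0.5, -2.0], [0.4, -0.9], [-0.2, -0.6], [-1.6, 0.9], [-1.4, -1.0], [-1.9, -1.2], [-2.0, 0.1], [-2.2, 0.3], [-3.0, -1.6]]
 bar [[ 0.5445 -0.2819  0.036 ]] hinge [[ 0.463  -0.3061  0.036 ]] seat [[ 0.4817 -0.3006  0.098 ]]
```

Run:
```python
from h import *
plan([.5443,-.2812,.30],downrot(np.radians(-73.4)),3)
```

```text
tool delta cm [ 1.23 -4.32 12.46] turn [-0.    -0.     0.001] min rows 3
[0.41,-1.44,4.15] w[-0.000,-0.000,0.000]
[0.41,-1.44,4.15] w[-0.000,-0.000,0.000]
[0.41,-1.44,4.15] w[-0.000,-0.000,0.000]
```

{"api": "send_rows", "payload": {"rows": [[0.4,-1.4,4.1,0,0,0,0.6],[0.4,-1.4,4.1,0,0,0,0.6],[0.4,-1.4,4.1,0,0,0,0.6],[0,0,0,0,0,0,0.6]]}}

```text
t: 4.75
ee_pos: [0.546, -0.2741, 0.3016]
eef_rot: [-2.528, 1.86, -0.008]
ft_force: [-0.1, 0.8, 0.3]
grip_width: 0.0511
```

Run:
```python
from h import *
plan([.5443,-.2812,.195],downrot(np.radians(-73.4)),3)
c=r.get_calibration("wrist");im=r.camera("wrist");cv2.imwrite("pics/w3.png",im[:,:,::-1])
red=((im[:,:,0]>150)&(im[:,:,1]<60)&(im[:,:,2]<60))
vv,uu=np.nonzero(red);print(uu.min(),uu.max(),vv.min(),vv.max(),onz(c,(uu.min()+uu.max())/2,(vv.min()+vv.max())/2,.038,True))
```

```text
tool delta cm [ 0.6   0.43 10.66] turn [-0.005 -0.003  0.012] min rows 2
[0.20,0.14,3.55] w[-0.002,-0.001,0.004]
[0.20,0.14,3.55] w[-0.002,-0.001,0.004]
[0.21,0.13,3.55] w[-0.002,-0.001,0.004]
316 331 198 261 [ 0.54506866 -0.28373394  0.038     ]
```

View pics/w3.png

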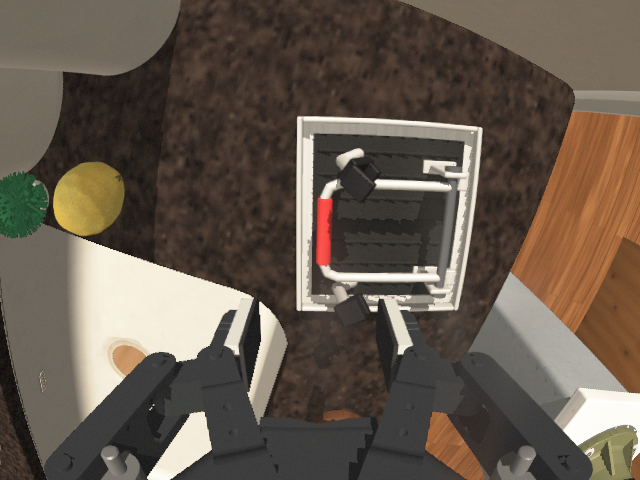

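The red sleeve at (324,230) measures (0.545, −0.284), consistent with the earlier fit. Descending.

{"api": "send_rows", "payload": {"rows": [[0.3,0.2,3.5,-0.002,-0.001,0.004,0.6],[0.3,0.1,3.5,-0.002,-0.001,0.004,0.6],[0.1,0,3.0,0,0,0.004,0.6],[0,0,0,0,0,0,0.6]]}}

```text
t: 5.3
ee_pos: [0.5493, -0.2807, 0.2171]
eef_rot: [-2.52, 1.865, -0.038]
ft_force: [-0.3, -0.9, 0.0]
grip_width: 0.0512
```

Run:
```python
from h import *
plan([.5447,-.282,.194],downrot(np.radians(-73.4)),1)
c=r.get_calibration("wrist");im=r.camera("wrist");cv2.imwrite("pics/w4.png",im[:,:,::-1])
im=r.camera("side");cv2.imwrite("pics/s4.png",cv2.resize(im[120:260,290:430,::-1],None,fx=4,fy=4))
```

```text
tool delta cm [-0.05  0.52  2.3 ] turn [-0.02  -0.016  0.007] min rows 1
[-0.05,0.52,2.30] w[-0.020,-0.016,0.007]
```

View pics/w4.png

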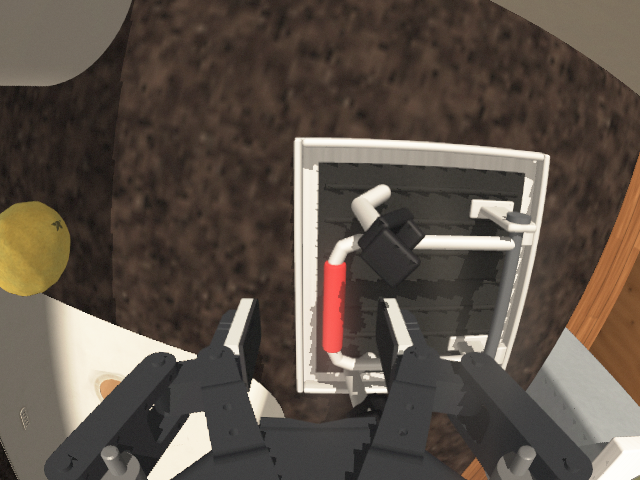

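View pics/s4.png

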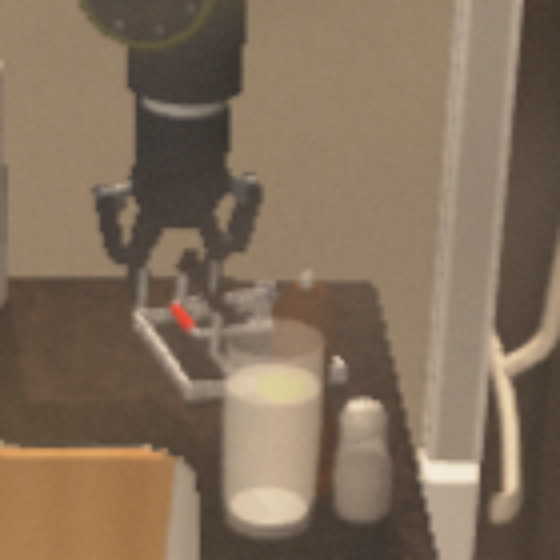

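The fingers straddle the sleeve, with the bar visible between the pads at (334,305). Finishing the descent.

{"api": "send_rows", "payload": {"rows": [[0,0.4,1.2,-0.02,-0.016,0.007,0.6],[0,0.1,1.1,0,0,0,0.6],[0,0,0,0,0,0,0.6]]}}

```text
t: 5.78
ee_pos: [0.5466, -0.2829, 0.2003]
eef_rot: [-2.516, 1.876, -0.014]
ft_force: [-0.5, 0.6, -0.9]
grip_width: 0.0513
```

Run:
```python
from h import *
plan([.5447,-.282,.194],downrot(np.radians(-73.4)),1)
```

```text
tool delta cm [-0.14  0.16  0.63] turn [-0.008 -0.005  0.   ] min rows 1
[-0.14,0.16,0.63] w[-0.008,-0.005,0.000]
```

{"api": "send_rows", "payload": {"rows": [[-0.1,0.2,0.8,-0.008,-0.005,0,0.6],[0,0,0,0,0,0,0.6],[0,0,0,0,0,0,0],[0,0,0,0,0,0,0],[0,0,0,0,0,0,0],[0,0,0,0,0,0,0]]}}

```text
t: 6.52
ee_pos: [0.5456, -0.2822, 0.1929]
eef_rot: [-2.518, 1.876, -0.005]
ft_force: [-1.0, -0.3, -0.3]
grip_width: 0.0079
```

Run:
```python
from h import *
im=r.camera("wrist");cv2.imwrite("pics/w5.png",im[:,:,::-1]);print(r.sense()['grip_width'])
```

```text
0.007990522785881454
```

View pics/w5.png

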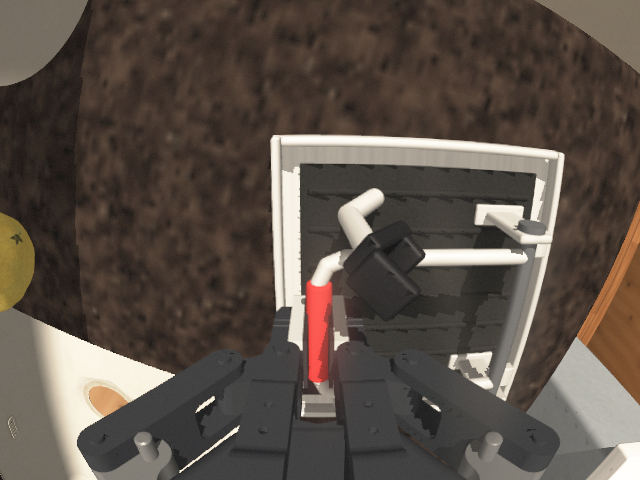

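The grip on the sleeve is confirmed at (318,335). Next I'll swing it in an arc in batches. Tool +y is backward and tool −z is up.

{"api": "send_rows", "payload": {"rows": [[0,0.1,-1.2,0,0,0,0],[0,0.25,-1.2,0,0,0,0],[0,0.4,-1.2,0,0,0,0],[0,0.6,-1.1,0,0,0,0],[0,0,0,0,0,0,0]]}}

```text
t: 7.2
ee_pos: [0.5316, -0.2862, 0.2418]
eef_rot: [-2.516, 1.875, -0.006]
ft_force: [1.2, -0.1, -3.8]
grip_width: 0.0075
```

```bash
cat > arc.py <<'E'
from h import *
import sys
B0=np.array([.5456,-.2822,.1929])  # TCP at theta 0
back=np.array([np.cos(np.radians(196.6)),np.sin(np.radians(196.6)),0])
p,R=pose(); d=p-B0; b=d@back; u=d[2]
th=np.arctan2(u,.085-b); print("b,u",b,u,"theta",th,"radius",np.hypot(u,.085-b),"grip",r.sense()['grip_width'],r.sense()['ft_force'].round(1))
for t in [float(x) for x in sys.argv[1:]]:
    plan(B0+back*.085*(1-np.cos(t))+np.array([0,0,.085*np.sin(t)]),downrot(np.radians(-73.4)),1)
E
python3 arc.py .75 .9 1.05 1.2
```

```text
b,u 0.014568157133707111 0.04890285957280513 theta 0.6069096656842471 radius 0.08574458679088535 grip 0.007517486530917101 [ 1.2 -0.1 -3.8]
tool delta cm [ 0.01  0.82 -0.91] turn [-0.005 -0.001  0.   ] min rows 1
[0.01,0.82,-0.91] w[-0.005,-0.001,0.000]
tool delta cm [ 0.01  1.75 -1.78] turn [-0.005 -0.001  0.   ] min rows 1
[0.01,1.75,-1.78] w[-0.005,-0.001,0.000]
tool delta cm [ 0.02  2.8  -2.5 ] turn [-0.005 -0.001  0.   ] min rows 1
[0.02,2.80,-2.50] w[-0.005,-0.001,0.000]
tool delta cm [ 0.02  3.95 -3.05] turn [-0.005 -0.001  0.   ] min rows 1
[0.02,3.95,-3.05] w[-0.005,-0.001,0.000]
```

Tracking well. Continuing.

{"api": "send_rows", "payload": {"rows": [[0,0.8,-0.9,0,0,0,0],[0,0.9,-0.9,0,0,0,0],[0,1.1,-0.7,0,0,0,0],[0,1.1,-0.55,0,0,0,0],[0,0,0,0,0,0,0]]}}

```text
t: 7.82
ee_pos: [0.4941, -0.2968, 0.2755]
eef_rot: [-2.513, 1.87, -0.018]
ft_force: [1.2, 0.2, -3.1]
grip_width: 0.0076
```

```bash
python3 arc.py 1.35 1.5 1.65 1.78 1.833
```

```text
b,u 0.05352344104328825 0.08260695683572525 theta 1.2067408140701419 radius 0.08840069615910683 grip 0.007559624547278424 [ 1.2  0.2 -3.1]
tool delta cm [ 0.07  1.29 -0.05] turn [-0.014 -0.004  0.002] min rows 1
[0.07,1.29,-0.05] w[-0.014,-0.004,0.002]
tool delta cm [ 0.07  2.54 -0.25] turn [-0.014 -0.004  0.002] min rows 1
[0.07,2.54,-0.25] w[-0.014,-0.004,0.002]
tool delta cm [ 0.06  3.82 -0.27] turn [-0.014 -0.004  0.002] min rows 1
[0.06,3.82,-0.27] w[-0.014,-0.004,0.002]
tool delta cm [ 0.06  4.91 -0.12] turn [-0.014 -0.004  0.002] min rows 1
[0.06,4.91,-0.12] w[-0.014,-0.004,0.002]
tool delta cm [ 0.06  5.35 -0.02] turn [-0.014 -0.004  0.002] min rows 1
[0.06,5.35,-0.02] w[-0.014,-0.004,0.002]
```

{"api": "send_rows", "payload": {"rows": [[0,1.3,0,-0.014,-0.004,0,0],[0,1.3,-0.15,0,0,0,0],[0,1.3,0,0,0,0,0],[0,1.0,0.1,0,0,0,0],[0,0,0,0,0,0,0]]}}

```text
t: 8.45
ee_pos: [0.4485, -0.3101, 0.2822]
eef_rot: [-2.52, 1.868, -0.016]
ft_force: [-2.1, 2.6, 4.2]
grip_width: 0.0077
```

```bash
python3 arc.py 1.78 1.833
python3 - <<'E'
from h import *
im=r.camera("wrist");cv2.imwrite("pics/w6.png",im[:,:,::-1])
im=r.camera("side");cv2.imwrite("pics/s6.png",cv2.resize(im[120:260,290:430,::-1],None,fx=4,fy=4))
E
```

```text
b,u 0.10103195897568815 0.08931950602199099 theta 1.7483952356698795 radius 0.09074688900789178 grip 0.007749989121444667 [-2.1  2.6  4.2]
tool delta cm [0.1  0.17 0.62] turn [-0.01  -0.006  0.005] min rows 1
[0.10,0.17,0.62] w[-0.010,-0.006,0.005]
tool delta cm [0.1  0.61 0.72] turn [-0.01  -0.006  0.005] min rows 1
[0.10,0.61,0.72] w[-0.010,-0.006,0.005]
```

View pics/w6.png

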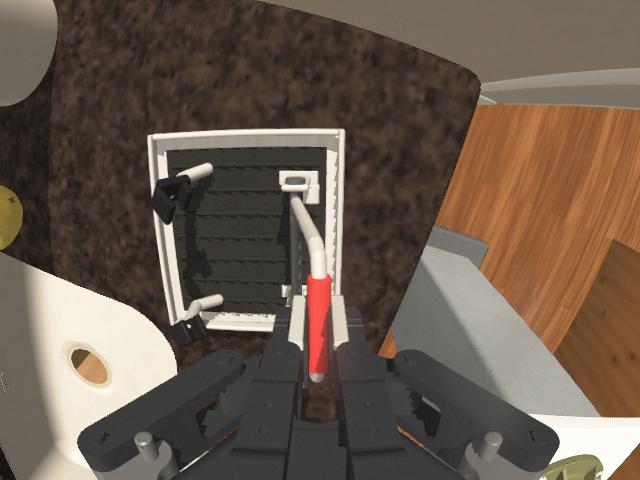

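View pics/s6.png

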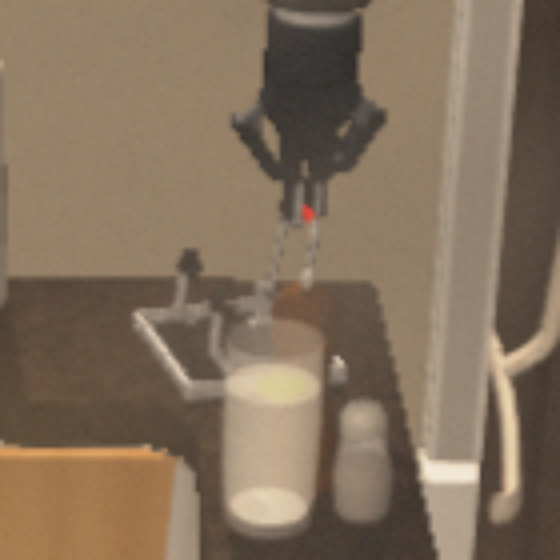

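The bar is past upright, about 1.75 rad. I'll release it, rise, and check.

{"api": "send_rows", "payload": {"rows": [[0,0.2,0.2,0,0,0,0],[0,0,0,0,0,0,0.6],[0,0,0,0,0,0,0.6],[0,0,0,0,0,0,0.6],[0,0,0,0,0,0,0.6],[0,0,-3,0,0,0,0.6],[0,0,-5,0,0,0,0.6],[0,0,-5,0,0,0,0.8],[0,0,0,0,0,0,1]]}}

```text
t: 9.68
ee_pos: [0.4456, -0.3111, 0.4112]
eef_rot: [2.521, -1.871, 0.003]
ft_force: [-0.2, 0.3, -0.8]
grip_width: 0.0837
```

Run:
```python
from h import *
s=r.sense();print(s['q'].round(3),s['ee_pos'])
im=r.camera("wrist");cv2.imwrite("pics/w7.png",im[:,:,::-1])
im=r.camera("side");cv2.imwrite("pics/s7.png",cv2.resize(im[120:260,290:430,::-1],None,fx=4,fy=4))
```

```text
[-0.239 -0.11  -0.051  0.003 -1.629  0.533] [ 0.44560658 -0.31113725  0.41115878]
```

View pics/w7.png

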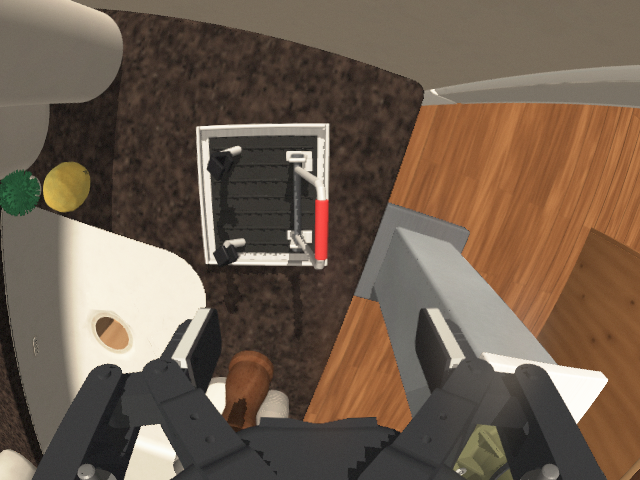

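View pics/s7.png

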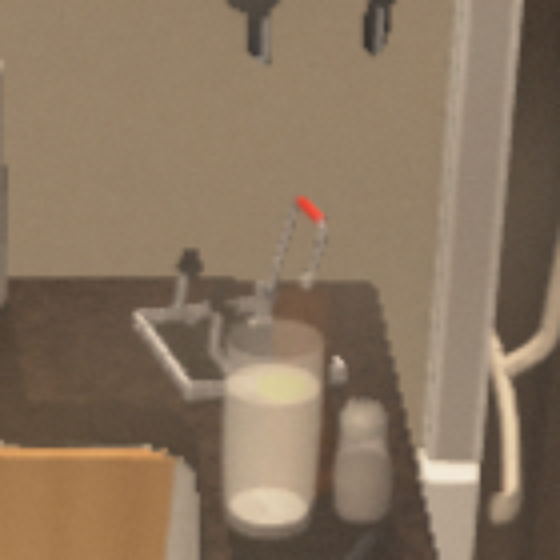

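The back-rest leans back: the red sleeve is now at (322,230) in the wrist view, behind the hinge. I'll check its angle and plan a tilt-reach test.

Run:
```python
from fit import *
c=r.get_calibration("wrist");im=r.camera("wrist")
red=((im[:,:,0]>150)&(im[:,:,1]<60)&(im[:,:,2]<60)); red[:100]=0
n,l,st,ce=cv2.connectedComponentsWithStats(red.astype(np.uint8));i=1+np.argmax(st[1:,4]);print(st[i],ce[i])
p=[.4988,-.295,np.radians(196.6)]
for th in [1.6,1.7,1.833,1.9]:
    print(th,proj(c,W(p,[.0375-.085*np.cos(th),0,.036+.085*np.sin(th)]),True).round(1))
cv2.imwrite("pics/w7z.png",cv2.resize(im[110:280,190:340,::-1],None,fx=3.5,fy=3.5,interpolation=cv2.INTER_CUBIC))
back=np.array([np.cos(p[2]),np.sin(p[2]),0]);ty=np.array([-back[1],back[0],0])
z=back*np.sin(np.radians(40))-np.array([0,0,np.cos(np.radians(40))]);x=ty
Rt=Rot.from_matrix(np.c_[x,np.cross(z,x),z]);print(Rt.as_matrix().round(3))
plan([.59,-.268,.36],Rt)
```

```text
[324 223   2  34  38] [324.89473684 240.65789474]
1.6 [[292.2 229.9]]
1.7 [[303.9 229.6]]
1.833 [[319.3 228.8]]
1.9 [[326.7 228.1]]
[[ 0.286 -0.734 -0.616]
 [-0.958 -0.219 -0.184]
 [ 0.     0.643 -0.766]]
tool delta cm [  0.12 -15.09   4.42] turn [-0.691  0.002  0.006] min rows 5
[0.02,-3.02,0.88] w[-0.138,0.000,0.001]
[0.02,-3.11,0.46] w[-0.138,0.000,0.001]
[0.02,-3.15,0.03] w[-0.138,0.000,0.001]
[0.01,-3.12,-0.41] w[-0.138,0.000,0.001]
[0.01,-3.03,-0.83] w[-0.138,0.000,0.001]
```

View pics/w7z.png

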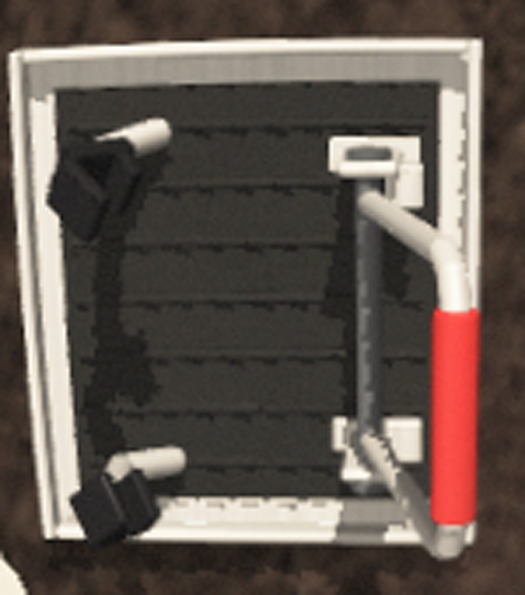

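The predicted sleeve position at 1.833 rad is (319,229) and I see it at (320,229), so the back-rest is on its stop. Testing the 40° tilt in free space.

{"api": "send_rows", "payload": {"rows": [[0,-3,0.9,-0.14,0,0,1],[0,-3.1,0.5,-0.14,0,0,1],[0,-3.1,0,-0.14,0,0,1],[0,-3.1,-0.4,-0.14,0,0,1],[0,-3,-0.8,-0.14,0,0,1],[0,0,0,0,0,0,1]]}}

```text
t: 10.58
ee_pos: [0.5913, -0.2661, 0.3459]
eef_rot: [1.999, -1.479, -0.587]
ft_force: [-0.3, -0.3, -1.7]
grip_width: 0.0856
```

```bash
cat >> fit.py <<'E'
P0=[.4988,-.295,np.radians(196.6)]
def placerot(tilt=40,p=P0):
    back=np.array([np.cos(p[2]),np.sin(p[2]),0]);x=np.array([-back[1],back[0],0]);t=np.radians(tilt)
    z=back*np.sin(t)-np.array([0,0,np.cos(t)]);return Rot.from_matrix(np.c_[x,np.cross(z,x),z])
def placetcp(up=0,off=0,p=P0,grasp=.044):
    """lid origin = seat + up along slope + off along lid axis"""
    R=placerot(40,p).as_matrix(); ax=-R[:,2]; slope=R[:,1]
    return W(p,[.018,0,.098])[0]+slope*up+ax*(off+grasp+.155)
E
python3 - <<'E'
from fit import *
s=r.sense();print(s['q'].round(3),s['ee_pos'])
plan(placetcp(.04,.03),placerot());plan(placetcp(0,0),placerot())
im=r.camera("wrist");cv2.imwrite("pics/w8.png",im[:,:,::-1])
E
```

```text
[-0.062  0.425  0.251  0.267 -2.094  0.408] [ 0.59128186 -0.26612199  0.34585815]
tool delta cm [ 0.17 -3.29  3.32] turn [0.046 0.005 0.008] min rows 1
[0.17,-3.29,3.32] w[0.046,0.005,0.008]
tool delta cm [ 0.22 -7.42  6.14] turn [0.046 0.005 0.008] min rows 2
[0.11,-3.71,3.07] w[0.023,0.002,0.004]
[0.09,-3.64,3.15] w[0.023,0.002,0.004]
```

View pics/w8.png

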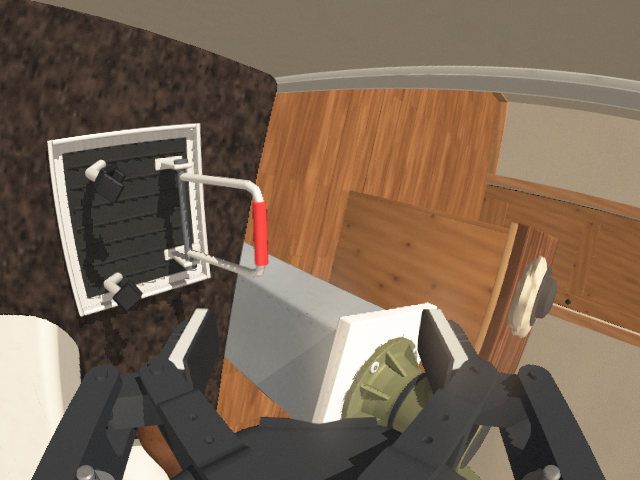

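{"api": "send_rows", "payload": {"rows": [[0.1,-3.7,3.1,0.023,0,0.004,1],[0.1,-3.7,3.1,0.023,0,0.004,1],[0,0,0,0,0,0,1]]}}

```text
t: 11.0
ee_pos: [0.6029, -0.2653, 0.2542]
eef_rot: [2.032, -1.524, -0.542]
ft_force: [-0.9, -0.3, 0.1]
grip_width: 0.0855
```

Run:
```python
from fit import *
s=r.sense();print(s['q'].round(3),s['ee_pos'])
plan(placetcp(0,0),placerot(),1)
print("to up"); plan([.52,-.24,.42],downrot(np.radians(-85)),5)
```

```text
[-0.06   0.471  0.168  0.229 -1.914  0.349] [ 0.60287657 -0.26527873  0.25420068]
tool delta cm [-0.13 -0.37  0.18] turn [-0.014  0.003 -0.005] min rows 1
[-0.13,-0.37,0.18] w[-0.014,0.003,-0.005]
to up
tool delta cm [-4.74 16.1  -8.27] turn [ 0.682 -0.068  0.189] min rows 5
[-0.95,3.22,-1.65] w[0.136,-0.014,0.038]
[-0.86,3.00,-2.07] w[0.136,-0.014,0.038]
[-0.78,2.72,-2.45] w[0.136,-0.014,0.038]
[-0.72,2.39,-2.79] w[0.136,-0.014,0.038]
[-0.67,2.02,-3.08] w[0.136,-0.014,0.038]
```

The pose is reachable with margin. Heading back to the pot now.

{"api": "send_rows", "payload": {"rows": [[-1.0,3.2,-1.7,0.136,-0.014,0.038,1],[-0.9,3.0,-2.1,0.136,-0.014,0.038,1],[-0.8,2.7,-2.5,0.136,-0.014,0.038,1],[-0.7,2.4,-2.8,0.136,-0.014,0.038,1],[-0.7,2.0,-3.1,0.136,-0.014,0.038,1]]}}

```text
t: 11.62
ee_pos: [0.5132, -0.2398, 0.4367]
eef_rot: [-2.296, 2.121, -0.03]
ft_force: [-0.3, -0.4, 1.1]
grip_width: 0.0858
```

Run:
```python
from fit import *
plan([.459,.297,.42],downrot(np.radians(-115.3)),10)
```

```text
tool delta cm [-53.95   1.19   1.46] turn [-0.025  0.003  0.521] min rows 10
[-5.39,0.12,0.15] w[-0.002,0.000,0.052]
[-5.38,0.40,0.15] w[-0.002,0.000,0.052]
[-5.35,0.68,0.15] w[-0.002,0.000,0.052]
[-5.31,0.96,0.15] w[-0.002,0.000,0.052]
[-5.25,1.23,0.15] w[-0.002,0.000,0.052]
[-5.18,1.50,0.15] w[-0.002,0.000,0.052]
[-5.10,1.77,0.15] w[-0.002,0.000,0.052]
[-5.00,2.03,0.15] w[-0.002,0.000,0.052]
[-4.89,2.29,0.16] w[-0.002,0.000,0.052]
[-4.76,2.54,0.16] w[-0.002,0.000,0.052]
```

{"api": "send_rows", "payload": {"rows": [[-5.4,0.1,0.1,-0.002,0,0.052,1],[-5.4,0.4,0.1,-0.002,0,0.052,1],[-5.4,0.7,0.1,-0.002,0,0.052,1],[-5.3,1.0,0.1,-0.002,0,0.052,1],[-5.3,1.2,0.1,-0.002,0,0.052,1],[-5.2,1.5,0.1,-0.002,0,0.052,1],[-5.1,1.8,0.1,-0.002,0,0.052,1],[-5.0,2.0,0.1,-0.002,0,0.052,1],[-4.9,2.3,0.1,-0.002,0,0.052,1],[-4.8,2.5,0.1,-0.002,0,0.052,1],[0,0,0,0,0,0,1]]}}

```text
t: 13.0
ee_pos: [0.4461, 0.2979, 0.4718]
eef_rot: [-1.611, 2.614, -0.033]
ft_force: [-0.2, -1.0, -0.7]
grip_width: 0.0856
```

Run:
```python
from fit import *
from scipy.spatial import cKDTree
s=r.sense();print(s['q'].round(3))
im=r.camera("wrist");c=r.get_calibration("wrist")
m=r.masks_of("wrist","lid")[0]['pixels'].astype(np.uint8)
cnt=max(cv2.findContours(m,cv2.RETR_EXTERNAL,cv2.CHAIN_APPROX_NONE)[0],key=cv2.contourArea)[:,0,:].astype(float)
a=np.linspace(0,2*np.pi,721)
def circ(p): return proj(c,np.c_[p[0]+.073*np.cos(a),p[1]+.073*np.sin(a),np.full_like(a,p[2])],True)
s=least_squares(lambda p:cKDTree(circ([p[0],p[1],.0985])).query(cnt)[0],[.459,.297],loss='soft_l1',f_scale=1.);print(s.x,np.abs(s.fun).mean())
plan([s.x[0],s.x[1],.31],downrot(np.radians(-115.3)),3)
cv2.imwrite("pics/w9.png",im[:,:,::-1])
```

```text
[ 0.98  -0.143  0.013  0.049 -1.671 -1.441]
[0.46023711 0.29617976] 0.714088967583167
tool delta cm [ 0.17 -0.26 16.36] turn [-0.057  0.05  -0.027] min rows 3
[0.06,-0.09,5.45] w[-0.019,0.017,-0.009]
[-0.03,-0.19,5.45] w[-0.019,0.017,-0.009]
[-0.12,-0.30,5.44] w[-0.019,0.017,-0.009]
```

View pics/w9.png

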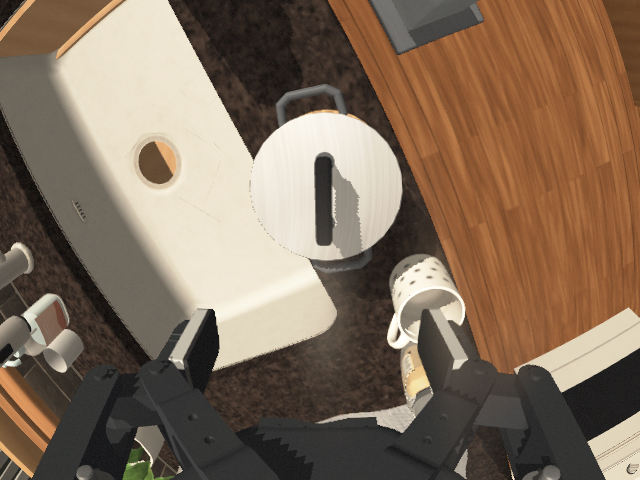

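The lid is at (326,186) and its handle is vertical in the image at x≈324, so it is aligned with tool x. Descending.

Run:
```python
from fit import *
c=r.get_calibration("wrist")
a=onz(c,324,154,.146,True);b=onz(c,323.5,245,.143,True);print(a,b,(a+b)/2,np.degrees(np.arctan2(*(a-b)[[1,0]])),np.linalg.norm(a-b))
plan([.4597,.2966,.34],downrot(np.radians(-115.3)),3)
```

```text
[0.44087643 0.25835493 0.146     ] [0.47685528 0.32912134 0.143     ] [0.45886586 0.29373814 0.1445    ] -116.94956004081867 0.07944409155085749
tool delta cm [ 0.   -0.36 13.36] turn [-0.057  0.05  -0.027] min rows 3
[0.00,-0.12,4.45] w[-0.019,0.017,-0.009]
[-0.07,-0.21,4.45] w[-0.019,0.017,-0.009]
[-0.14,-0.29,4.44] w[-0.019,0.017,-0.009]
```

{"api": "send_rows", "payload": {"rows": [[0,-0.1,4.5,-0.019,0.017,-0.005,1],[-0.1,-0.2,4.5,-0.019,0.017,-0.005,1],[-0.1,-0.3,4.5,-0.019,0.017,-0.005,1],[0,0,0,0,0,0,1]]}}

```text
t: 13.6
ee_pos: [0.4605, 0.2896, 0.3448]
eef_rot: [-1.654, 2.657, 0.004]
ft_force: [0.1, 0.1, 0.8]
grip_width: 0.085
```

Run:
```python
from fit import *
im=r.camera("wrist");c=r.get_calibration("wrist")
g=im.max(axis=2)<70; g[:, :290]=0; g[:,360:]=0; g[300:]=0;g[:80]=0
n,l,st,ce=cv2.connectedComponentsWithStats(g.astype(np.uint8));i=1+np.argmax(st[1:,4]);print(st[i],ce[i])
plan([.4597,.2966,.294],downrot(np.radians(-116)),2)
cv2.imwrite("pics/w10.png",im[:,:,::-1])
```

```text
[ 290   80   70   63 1630] [330.8190184   95.52453988]
tool delta cm [-0.46  0.45  5.43] turn [-0.007  0.016 -0.003] min rows 1
[-0.23,0.22,2.71] w[-0.004,0.008,-0.002]
[-0.25,0.21,2.71] w[-0.004,0.008,-0.002]
```

View pics/w10.png

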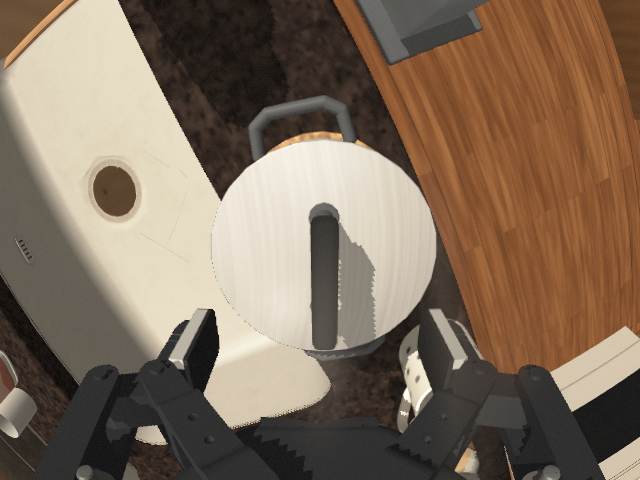

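The handle bar, (324,207) to (324,348), lies midway between the fingers, and the mug is clear. Checking the offset, then on down.

Run:
```python
from fit import *
c=r.get_calibration("wrist")
for q in [(311,240),(336,240),(312,330),(338,330)]: print(onz(c,*q,.146,True).round(4))
a=(onz(c,311,240,.146,True)+onz(c,336.5,240,.146,True))/2;b=(onz(c,312,330,.146,True)+onz(c,337.5,330,.146,True))/2
print(a,b,np.degrees(np.arctan2(*(a-b)[[1,0]])))
d=(a-b)/np.linalg.norm(a-b); L=np.array([.4597,.2966,.146]); n=np.array([-d[1],d[0],0]); print("perp offset of lid centre from bar line",(L-a)@n)
p,R=pose();print((p-a)@n)
```

```text
[0.4542 0.2699 0.146 ]
[0.4432 0.2753 0.146 ]
[0.4773 0.3173 0.146 ]
[0.4645 0.3236 0.146 ]
[0.4485956 0.2726438 0.146    ] [0.471001   0.32041298 0.146     ] -115.12820228525739
perp offset of lid centre from bar line -0.00011940579831403555
0.0038878078659098144
```

Consistent to 0.1 mm. The descent target is (0.4597, 0.2966, 0.294), then grip.

{"api": "send_rows", "payload": {"rows": [[-0.3,0.3,2.8,-0.004,0.008,-0.002,1],[-0.3,0.2,2.6,-0.004,0.008,-0.005,1],[0,0,0.4,0,0,0,0.8],[0,0,0,0,0,0,0.6]]}}

```text
t: 14.15
ee_pos: [0.4619, 0.2969, 0.3051]
eef_rot: [-1.657, 2.643, 0.003]
ft_force: [0.8, 0.8, -0.4]
grip_width: 0.0521
```

Run:
```python
from fit import *
print(r.sense()['ft_force'])
plan([.4597,.2966,.293],downrot(np.radians(-115.3)),1)
```

```text
[ 0.82293324  0.78342659 -0.35165845]
tool delta cm [0.15 0.2  1.21] turn [-0.01  0.02 -0.01] min rows 1
[0.15,0.20,1.21] w[-0.010,0.020,-0.010]
```

{"api": "send_rows", "payload": {"rows": [[0.1,0.2,1.1,-0.01,0.02,-0.01,0.5],[0,0,0.3,0,0,0,0.4],[0,0,0,0,0,0,0.4]]}}

```text
t: 14.52
ee_pos: [0.4602, 0.2971, 0.2937]
eef_rot: [-1.681, 2.65, 0.001]
ft_force: [-0.2, 0.5, -0.2]
grip_width: 0.0341
```

Run:
```python
from fit import *
print(r.sense()['ft_force'])
plan([.4597,.2966,.293],downrot(np.radians(-115.3)),1)
```

```text
[-0.22344065  0.54609141 -0.1791369 ]
tool delta cm [0.06 0.02 0.07] turn [-0.001  0.003  0.001] min rows 1
[0.06,0.02,0.07] w[-0.001,0.003,0.001]
```

Excellent. Closing.

{"api": "send_rows", "payload": {"rows": [[0.05,0,0.05,0,0,0,0],[0,0,0,0,0,0,0],[0,0,0,0,0,0,0],[0,0,0,0,0,0,0],[0,0,0,0,0,0,0]]}}

```text
t: 15.15
ee_pos: [0.46, 0.2967, 0.2936]
eef_rot: [-1.68, 2.65, 0.001]
ft_force: [-0.6, 0.2, 0.3]
grip_width: 0.0127
```

Run:
```python
from fit import *
im=r.camera("wrist");cv2.imwrite("pics/w11.png",im[:,:,::-1])
p,R=pose();print(p,r.sense()['grip_width'])
```

```text
[0.46002718 0.29663842 0.29357571] 0.012934796351749225
```

View pics/w11.png

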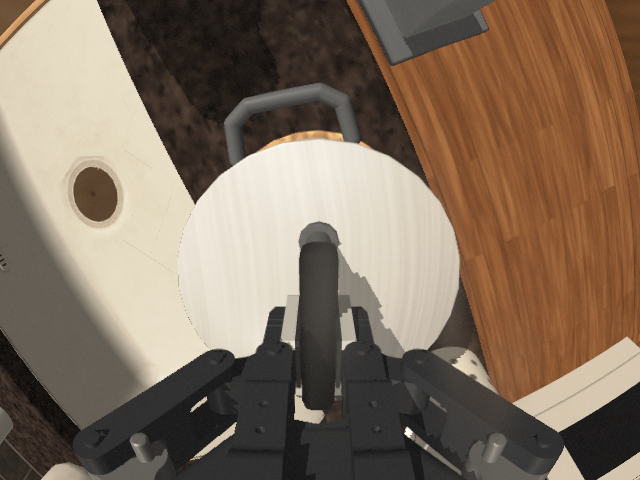

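The bar is gripped at (318,320), width 12.9 mm. Lifting straight up.

{"api": "send_rows", "payload": {"rows": [[0,0,-0.7,0,0,0,0],[0,0,-1.2,0,0,0,0],[0,0,-2.5,0,0,0,0],[0,0,-4.0,0,0,0,0],[0,0,-4.0,0,0,0,0],[0,0,0,0,0,0,0]]}}

```text
t: 15.95
ee_pos: [0.4594, 0.2959, 0.4229]
eef_rot: [-1.681, 2.652, 0.0]
ft_force: [-0.2, -0.1, -3.5]
grip_width: 0.013
```

Run:
```python
from fit import *
im=r.camera("wrist");cv2.imwrite("pics/w12.png",im[:,:,::-1])
im=r.camera("top");cv2.imwrite("pics/t12.png",im[:,:,::-1])
print(r.sense()['grip_width'],r.sense()['ft_force'])
plan([.50,-.20,.42],downrot(np.radians(-80)),10)
```

```text
0.013374050128218103 [-0.11724042 -0.01504684 -3.74962823]
tool delta cm [ 4.313e+01 -2.486e+01 -4.000e-02] turn [ 0.004 -0.003 -0.615] min rows 10
[4.31,-2.49,-0.00] w[0.000,-0.000,-0.062]
[4.46,-2.22,-0.00] w[0.000,-0.000,-0.062]
[4.59,-1.94,-0.01] w[0.000,-0.000,-0.062]
[4.70,-1.65,-0.01] w[0.000,-0.000,-0.062]
[4.79,-1.36,-0.01] w[0.000,-0.000,-0.062]
[4.86,-1.06,-0.01] w[0.000,-0.000,-0.062]
[4.92,-0.76,-0.01] w[0.000,-0.000,-0.062]
[4.96,-0.46,-0.01] w[0.000,-0.000,-0.062]
[4.98,-0.15,-0.01] w[0.000,-0.000,-0.062]
[4.98,0.15,-0.01] w[0.000,-0.000,-0.062]
```

View pics/t12.png

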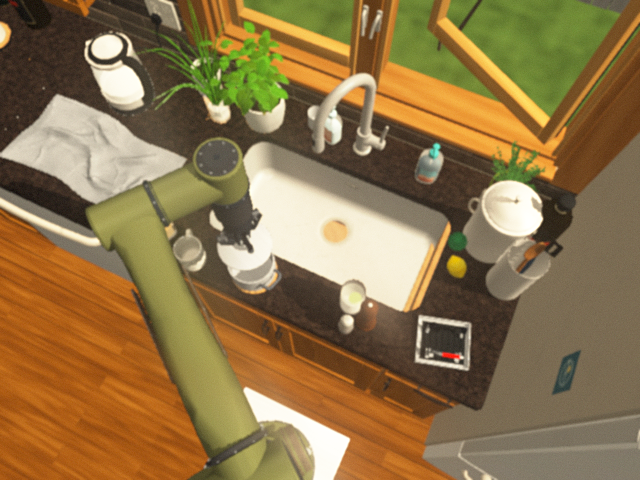

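View pics/w12.png

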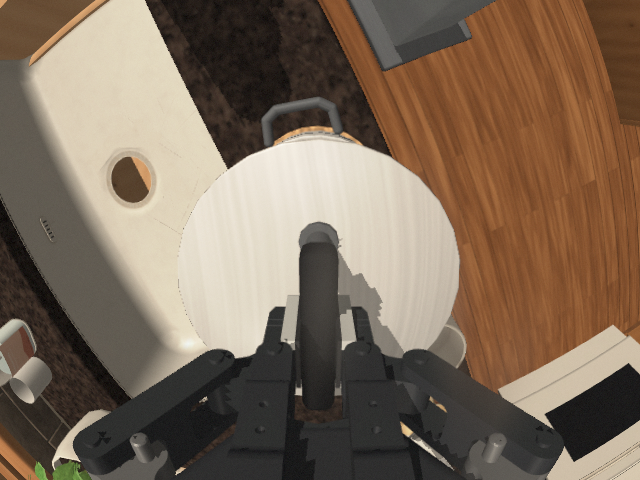

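The lid is off and hanging level in the grip, same pose in the wrist view as before. Its underside clears the mill by about 4 cm. Transporting.

{"api": "send_rows", "payload": {"rows": [[2.5,-1.5,-0.3,0,0,-0.04,0],[4.4,-2.4,-0.2,0,0,-0.06,0],[4.5,-2.0,-0.2,0,0,-0.06,0],[4.7,-1.7,0,0,0,-0.06,0],[4.8,-1.4,0,0,0,-0.06,0],[4.8,-1.1,0,0,0,-0.06,0],[4.9,-0.8,0,0,0,-0.06,0],[4.9,-0.5,0,0,0,-0.06,0],[4.9,-0.2,0,0,0,-0.06,0],[4.9,0.1,0,0,0,-0.06,0],[3,0,0,0,0,-0.03,0],[0,0,0,0,0,0,0]]}}

```text
t: 17.55
ee_pos: [0.5006, -0.221, 0.4078]
eef_rot: [2.403, -1.978, -0.035]
ft_force: [-0.4, 0.8, -2.8]
grip_width: 0.0131
```

Run:
```python
from fit import *
print(r.sense()['grip_width'],r.sense()['ft_force'],r.sense()['q'].round(2))
print(placetcp(.05,.06)); plan(placetcp(.05,.06),placerot(),6)
```

```text
0.013094343004901048 [-0.43032513  0.82271788 -2.84637048] [-0.05 -0.09 -0.04  0.01 -1.65  0.24]
[ 0.60438776 -0.26352292  0.32854489]
tool delta cm [ 6.16 -9.65  7.58] turn [-0.661  0.034 -0.092] min rows 4
[1.03,-1.61,1.26] w[-0.110,0.006,-0.015]
[1.05,-1.72,1.09] w[-0.110,0.006,-0.015]
[1.07,-1.82,0.90] w[-0.110,0.006,-0.015]
[1.09,-1.89,0.70] w[-0.110,0.006,-0.015]
[1.12,-1.94,0.49] w[-0.110,0.006,-0.015]
[1.14,-1.96,0.29] w[-0.110,0.006,-0.015]
```

{"api": "send_rows", "payload": {"rows": [[1.0,-1.6,0.9,-0.11,0.006,-0.015,0],[1.1,-1.7,0.9,-0.11,0.006,-0.015,0],[1.1,-1.8,0.8,-0.11,0.006,-0.015,0],[1.1,-1.9,0.6,-0.11,0.006,-0.015,0],[1.1,-1.9,0.5,-0.11,0.006,-0.015,0],[1.1,-2.0,0.3,-0.11,0.006,-0.015,0],[0,0,0,0,0,0,0]]}}

```text
t: 18.42
ee_pos: [0.6076, -0.2596, 0.3251]
eef_rot: [2.013, -1.491, -0.568]
ft_force: [-0.1, -0.8, -3.0]
grip_width: 0.013
```

Run:
```python
from fit import *
print(r.sense()['grip_width'],r.sense()['ft_force'],r.sense()['q'].round(2))
plan(placetcp(.04,.04),placerot(),2)
im=r.camera("wrist");cv2.imwrite("pics/w13.png",im[:,:,::-1])
im=r.camera("side");cv2.imwrite("pics/s13.png",cv2.resize(im[100:260,290:430,::-1],None,fx=4,fy=3.5))
```

```text
0.012978541010528864 [-0.06078812 -0.80220157 -2.98619681] [-0.05  0.46  0.27  0.25 -2.06  0.39]
tool delta cm [ 0.29 -0.5   2.  ] turn [0.025 0.001 0.006] min rows 1
[0.15,-0.25,1.00] w[0.012,0.000,0.003]
[0.14,-0.24,1.00] w[0.012,0.000,0.003]
```

View pics/w13.png

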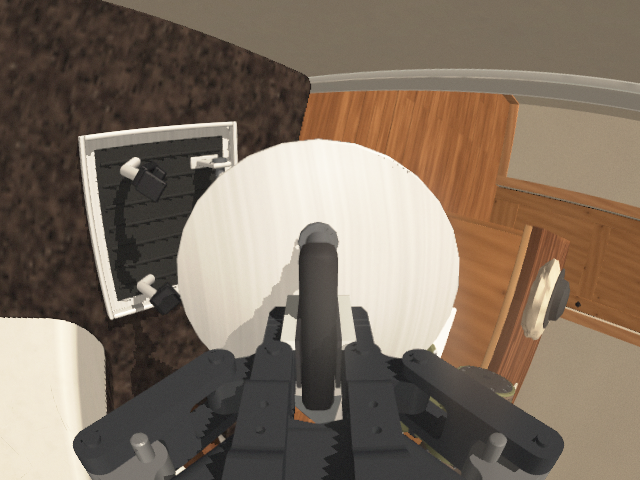

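View pics/s13.png

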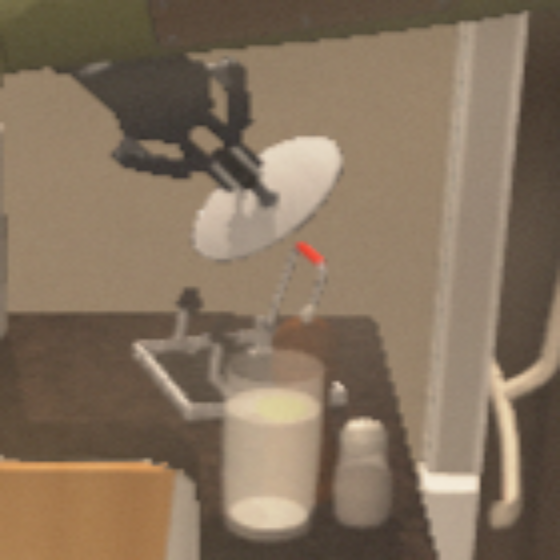

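The lid is tilted as planned, above the stand with the notches at (150,182) and (163,296). I'll refine the stand pose in this very view.

Run:
```python
from fit import *
c=r.get_calibration("wrist")
im=r.camera("wrist")
Lm=np.array([(-67.5,75,13),(67.5,75,13),(-67.5,-75,13),(-27,44,61),(-27,-44,61)])/1000
q=proj(c,W(P0,Lm),True);print(q.round(1))
o=cv2.resize(im[110:330,70:270,::-1],None,fx=3,fy=2.7,interpolation=cv2.INTER_CUBIC)
o=cv2.resize(im[110:330,70:270,::-1],None,fx=2.7,fy=2.7,interpolation=cv2.INTER_CUBIC)
for a in q: cv2.drawMarker(o,tuple(((a-[70,110])*2.7).round().astype(int).tolist()),(0,0,255),cv2.MARKER_CROSS,10,1)
cv2.imwrite("pics/w13z.png",o)
```

```text
[[ 80.  137.8]
 [236.  122.2]
 [111.1 319.3]
 [149.4 177.2]
 [165.6 296. ]]
```

View pics/w13z.png

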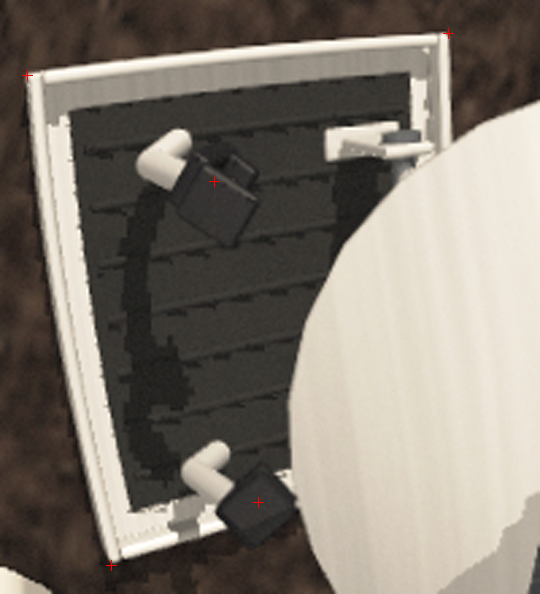

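The model corners agree with the picture to about 1 mm. Next, lower to 30 mm upslope, 1.5 mm off the seat plane.

Run:
```python
from fit import *
plan(placetcp(.03,.0025,grasp=.0446),placerot(),5)
```

```text
tool delta cm [ 0.27 -2.05  6.08] turn [ 0.015 -0.003  0.003] min rows 2
[0.05,-0.41,1.22] w[0.003,-0.001,0.001]
[0.05,-0.41,1.22] w[0.003,-0.001,0.001]
[0.05,-0.40,1.22] w[0.003,-0.001,0.001]
[0.06,-0.40,1.22] w[0.003,-0.001,0.001]
[0.06,-0.40,1.22] w[0.003,-0.001,0.001]
```

{"api": "send_rows", "payload": {"rows": [[0.1,-0.4,1.2,0.003,0,0,0],[0.1,-0.4,1.2,0.003,0,0,0],[0.1,-0.4,1.2,0.003,0,0,0],[0,-0.4,1.2,0.003,0,0,0],[0,-0.4,0.8,0.003,0,0,0],[0,0,0,0,0,0,0]]}}

```text
t: 19.32
ee_pos: [0.5841, -0.2696, 0.2757]
eef_rot: [2.033, -1.512, -0.541]
ft_force: [0.6, -0.0, -2.2]
grip_width: 0.013
```

Run:
```python
from fit import *
print(r.sense()['grip_width'],r.sense()['ft_force'])
plan(placetcp(.03,.0025,grasp=.0446),placerot(),1)
plan(placetcp(.0,.001,grasp=.0446),placerot(),1)
im=r.camera("wrist");cv2.imwrite("pics/w14.png",im[:,:,::-1])
im=r.camera("side");cv2.imwrite("pics/s14.png",cv2.resize(im[100:260,290:430,::-1],None,fx=4,fy=3.5))
```

```text
0.012997960974921379 [ 5.61079580e-01 -1.83479553e-03 -2.22112132e+00]
tool delta cm [ 0.   -0.22  0.28] turn [-0.009 -0.003  0.001] min rows 1
[0.00,-0.22,0.28] w[-0.009,-0.003,0.001]
tool delta cm [ 0.   -3.22  0.46] turn [-0.009 -0.003  0.001] min rows 1
[0.00,-3.22,0.46] w[-0.009,-0.003,0.001]
```

View pics/w14.png

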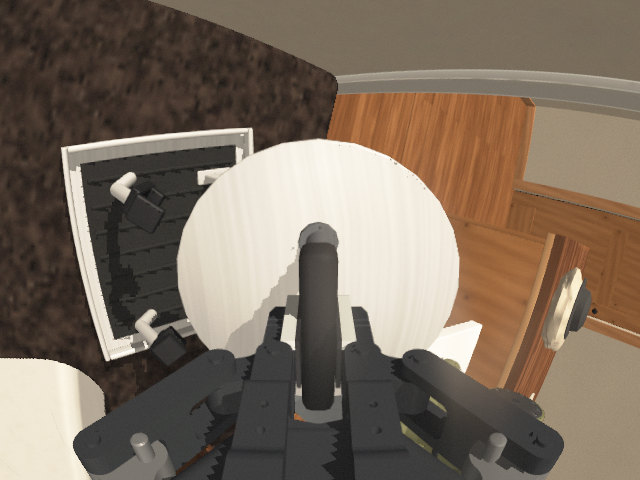

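View pics/s14.png

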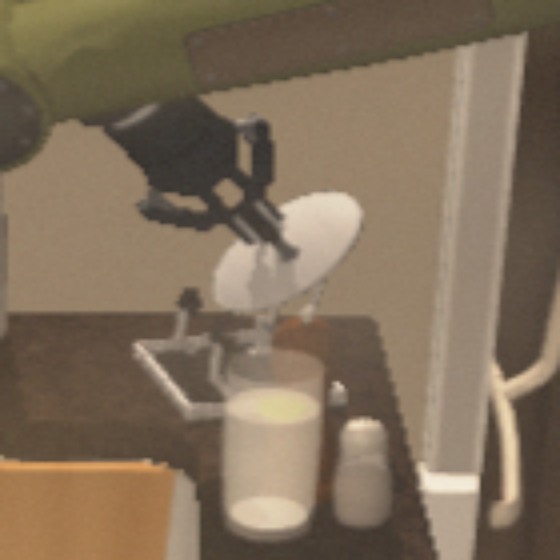

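Everything is in place. Sliding down toward the notches, stopping about 10 mm short.

{"api": "send_rows", "payload": {"rows": [[0,-0.7,0.15,-0.009,-0.003,0,0],[0,-0.8,0.1,0,0,0,0],[0,-0.7,0.1,0,0,0,0],[0,0,0,0,0,0,0]]}}

```text
t: 19.92
ee_pos: [0.6, -0.2648, 0.2589]
eef_rot: [2.027, -1.509, -0.548]
ft_force: [0.4, -0.5, -2.4]
grip_width: 0.013
```

Run:
```python
from fit import *
print(r.sense()['grip_width'],r.sense()['ft_force'])
plan(placetcp(.0,.001,grasp=.0446),placerot(),1)
im=r.camera("wrist");cv2.imwrite("pics/w15.png",im[100:400,30:350,::-1])
```

```text
0.012999116540710714 [ 0.35372247 -0.49901457 -2.38673839]
tool delta cm [ 0.   -0.87  0.21] turn [-0.    -0.001  0.001] min rows 1
[0.00,-0.87,0.21] w[-0.000,-0.001,0.001]
```

View pics/w15.png

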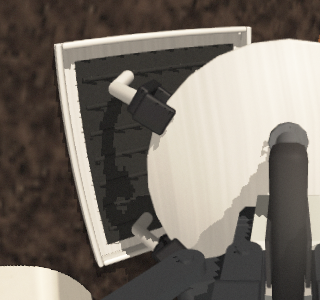

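{"api": "send_rows", "payload": {"rows": [[0,-0.3,0.1,0,0,0,0],[0,-0.3,0.05,0,0,0,0],[0,0,0,0,0,0,0]]}}

```text
t: 20.35
ee_pos: [0.6036, -0.2639, 0.2543]
eef_rot: [2.027, -1.51, -0.547]
ft_force: [-0.4, 0.2, -3.3]
grip_width: 0.013
```

Run:
```python
from fit import *
print(r.sense()['grip_width'],r.sense()['ft_force'],r.sense()['moment'])
plan(placetcp(.0,.001,grasp=.0446),placerot(),1)
im=r.camera("wrist");cv2.imwrite("pics/w16.png",cv2.resize(im[130:360,70:330,::-1],None,fx=2.5,fy=2.5,interpolation=cv2.INTER_CUBIC))
im=r.camera("side");cv2.imwrite("pics/s16.png",cv2.resize(im[120:240,300:410,::-1],None,fx=5,fy=5,interpolation=cv2.INTER_CUBIC))
```

```text
0.012950498199838763 [-0.44506579  0.16595451 -3.29602802] [ 0.74274202 -2.25951349 -0.03511918]
tool delta cm [-0.01 -0.3   0.1 ] turn [-0.001 -0.002  0.   ] min rows 1
[-0.01,-0.30,0.10] w[-0.001,-0.002,0.000]
```

View pics/w16.png

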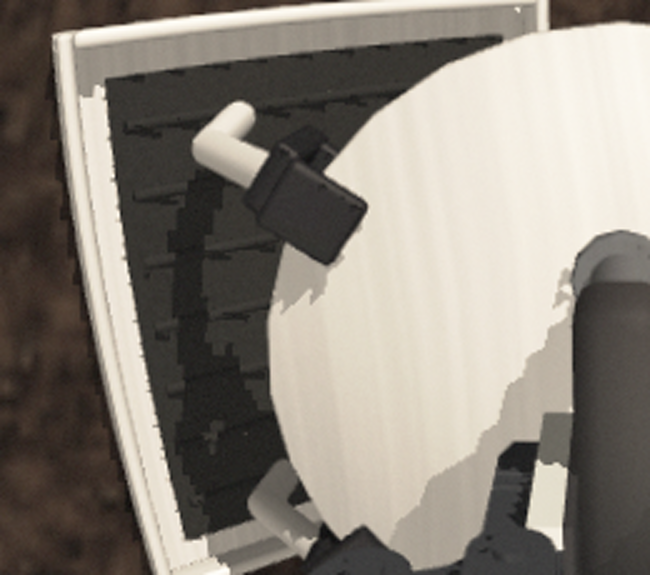

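View pics/s16.png

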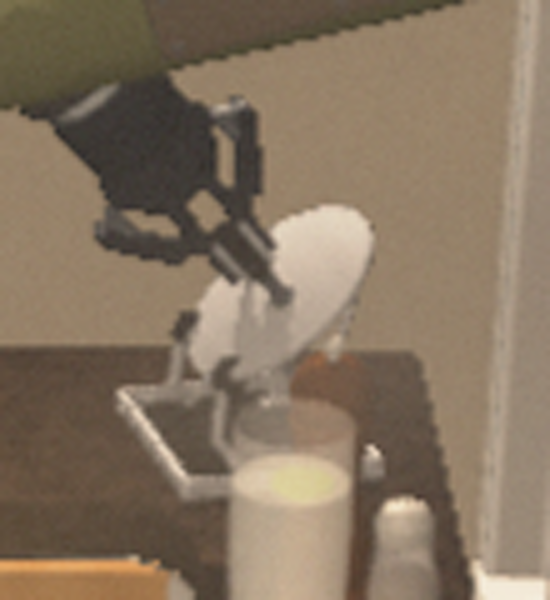

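The rim is inside both notches: the outer cheek overlaps the lid's top at (320,220) in the zoom. 3 mm remain.

{"api": "send_rows", "payload": {"rows": [[0,-0.2,0.06,0,0,0,0],[0,-0.15,0.04,0,0,0,0],[0,0,0,0,0,0,0]]}}

```text
t: 20.82
ee_pos: [0.6055, -0.2634, 0.2517]
eef_rot: [2.027, -1.51, -0.547]
ft_force: [-0.7, 0.2, -3.0]
grip_width: 0.0132
```

Run:
```python
from fit import *
print(r.sense()['grip_width'],r.sense()['ft_force'],r.sense()['moment'])
plan(placetcp(.0,.0,grasp=.0446),placerot(),1)
im=r.camera("wrist");cv2.imwrite("pics/w17.png",cv2.resize(im[130:360,70:330,::-1],None,fx=2.5,fy=2.5,interpolation=cv2.INTER_CUBIC))
```

```text
0.013155411664224398 [-0.66790467  0.17800216 -3.04951653] [ 0.69561696 -2.21049198 -0.01704504]
tool delta cm [-0.02  0.03  0.12] turn [-0.002 -0.002 -0.   ] min rows 1
[-0.02,0.03,0.12] w[-0.002,-0.002,-0.000]
```

{"api": "send_rows", "payload": {"rows": [[0,-0.1,0.06,0,0,0,0],[0,-0.05,0.06,0,0,0,0],[0,0,0,0,0,0,0]]}}

```text
t: 21.25
ee_pos: [0.606, -0.2633, 0.2506]
eef_rot: [2.027, -1.51, -0.545]
ft_force: [-0.7, 0.5, -1.6]
grip_width: 0.013
```

Run:
```python
from fit import *
print(r.sense()['grip_width'],r.sense()['ft_force'],r.sense()['moment'])
plan(placetcp(.0,.0,grasp=.0446),placerot(),1)
im=r.camera("wrist");cv2.imwrite("pics/w18.png",cv2.resize(im[130:360,70:330,::-1],None,fx=2.5,fy=2.5,interpolation=cv2.INTER_CUBIC))
im=r.camera("side");cv2.imwrite("pics/s18.png",cv2.resize(im[120:240,300:410,::-1],None,fx=5,fy=5,interpolation=cv2.INTER_CUBIC))
```

```text
0.01303101628786231 [-0.67315211  0.5182874  -1.59983656] [ 6.49571533e-01 -1.97197908e+00 -1.07920940e-03]
tool delta cm [-0.02  0.14  0.07] turn [-0.002 -0.003 -0.001] min rows 1
[-0.02,0.14,0.07] w[-0.002,-0.003,-0.001]
```

View pics/w18.png

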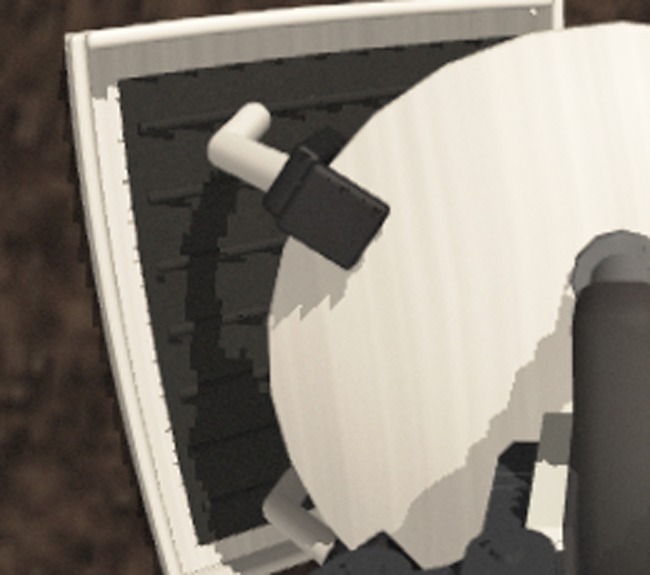

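View pics/s18.png

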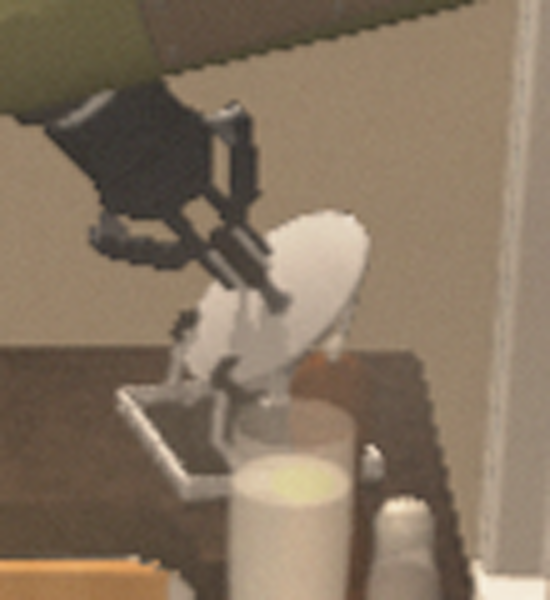

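Contact is starting: the vertical load dropped from 3.0 to 1.6 N. A little further.

{"api": "send_rows", "payload": {"rows": [[0,-0.06,0.05,0,0,0,0],[0,-0.04,0.03,0,0,0,0],[0,0,0,0,0,0,0]]}}

```text
t: 21.72
ee_pos: [0.6062, -0.2633, 0.2502]
eef_rot: [2.026, -1.51, -0.545]
ft_force: [0.2, 0.2, -0.2]
grip_width: 0.0131
```

Run:
```python
from fit import *
p,R=pose();print(r.sense()['grip_width'],r.sense()['ft_force'],R.inv().apply(r.sense()['ft_force']),r.sense()['moment'])
plan(placetcp(.0,.0,grasp=.0446),placerot(),1)
```

```text
0.013136460270951254 [ 0.1607476   0.18839263 -0.24700366] [-0.13516185 -0.31778638  0.05554703] [ 0.71472097 -1.55431086 -0.08461244]
tool delta cm [-0.03  0.17  0.05] turn [-0.001 -0.003 -0.001] min rows 1
[-0.03,0.17,0.05] w[-0.001,-0.003,-0.001]
```

The load has fully transferred to the stand. Opening.

{"api": "send_rows", "payload": {"rows": [[0,-0.04,0.05,0,0,0,0],[0,0,0,0,0,0,0.25],[0,0,0,0,0,0,0.4],[0,0,0,0,0,0,0.6],[0,0,0,0,0,0,0.6]]}}

```text
t: 22.35
ee_pos: [0.6064, -0.2633, 0.2496]
eef_rot: [2.026, -1.511, -0.544]
ft_force: [0.6, -0.7, -0.5]
grip_width: 0.0514
```

Run:
```python
from fit import *
print(r.sense()['grip_width'],r.sense()['ft_force'])
im=r.camera("wrist");cv2.imwrite("pics/w19.png",im[:,:,::-1])
im=r.camera("side");cv2.imwrite("pics/s19.png",cv2.resize(im[120:240,300:410,::-1],None,fx=5,fy=5,interpolation=cv2.INTER_CUBIC))
```

```text
0.0514341507642411 [ 0.58658826 -0.68352189 -0.49134534]
```

View pics/w19.png

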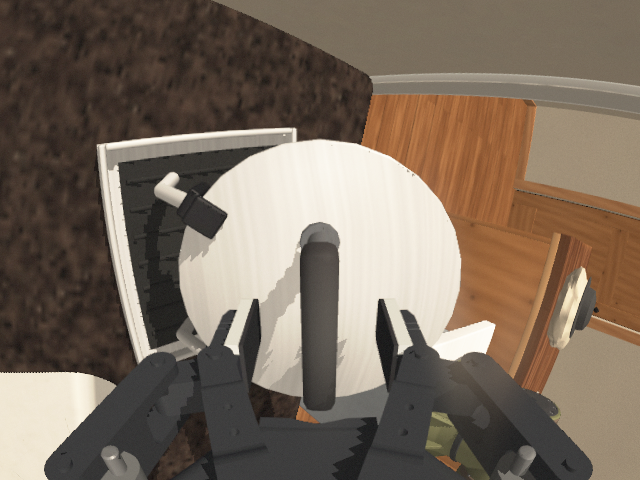

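View pics/s19.png

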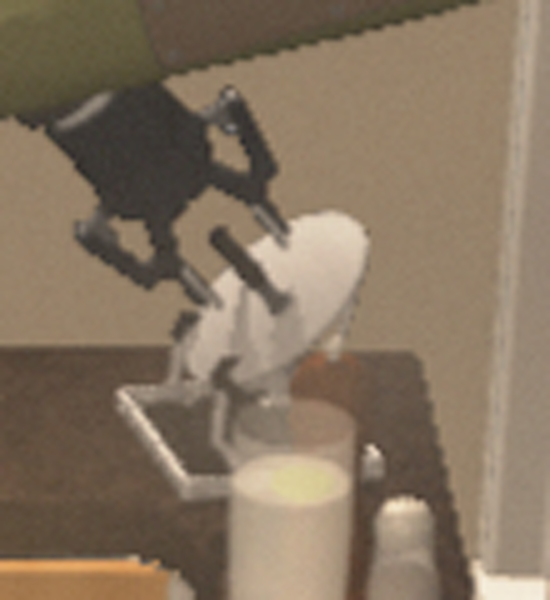

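Released, and the lid hasn't moved; the handle is free between the fingers at x=320. Backing out along the tool axis.

{"api": "send_rows", "payload": {"rows": [[0,0,-1.5,0,0,0,0.6],[0,0,-3,0,0,0,0.6],[0,0,-3,0,0,0,0.6],[0,0,-3,0,0,0,0.6],[0,0,0,0,0,0,0.6]]}}

```text
t: 23.08
ee_pos: [0.6721, -0.2434, 0.3318]
eef_rot: [2.026, -1.51, -0.545]
ft_force: [-0.1, -0.5, -0.1]
grip_width: 0.0512
```

Run:
```python
from fit import *
print(r.sense()['ft_force'],r.sense()['ee_pos'],r.sense()['q'].round(2))
im=r.camera("wrist");cv2.imwrite("pics/w20.png",im[:,:,::-1])
c=r.get_calibration("wrist")
m=r.masks_of("wrist","lid")[0];print(m['conf'],m['rect'])
cnt=max(cv2.findContours(m['pixels'].astype(np.uint8),cv2.RETR_EXTERNAL,cv2.CHAIN_APPROX_NONE)[0],key=cv2.contourArea)[:,0,:].astype(float)
im=r.camera("side");cv2.imwrite("pics/s20.png",cv2.resize(im[120:240,300:410,::-1],None,fx=5,fy=5,interpolation=cv2.INTER_CUBIC))
R=placerot().as_matrix();a=np.linspace(0,2*np.pi,360)
for off in [0,.005]:
  o=W(P0,[.018,0,.098])[0]-R[:,2]*off
  q=proj(c,o+.073*(np.cos(a)[:,None]*R[:,0]+np.sin(a)[:,None]*R[:,1]),True)
  print(off,q.min(0).round(1),q.max(0).round(1))
```

```text
[-0.09231599 -0.51991076 -0.06928255] [ 0.67214116 -0.24337308  0.3317793 ] [-0.03  0.62  0.5   0.24 -2.12  0.37]
0.61 [226.0, 128.3, 413.3, 307.0]
0 [226.4 128.6] [412.5 307.3]
0.005 [224.9 128.9] [414.  310.2]
```

View pics/w20.png

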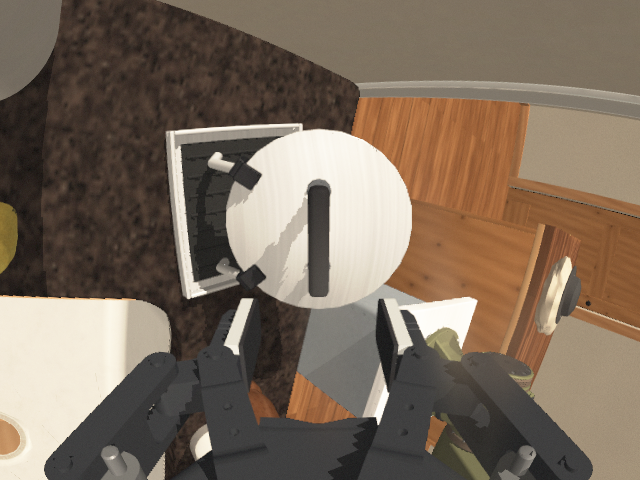

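View pics/s20.png

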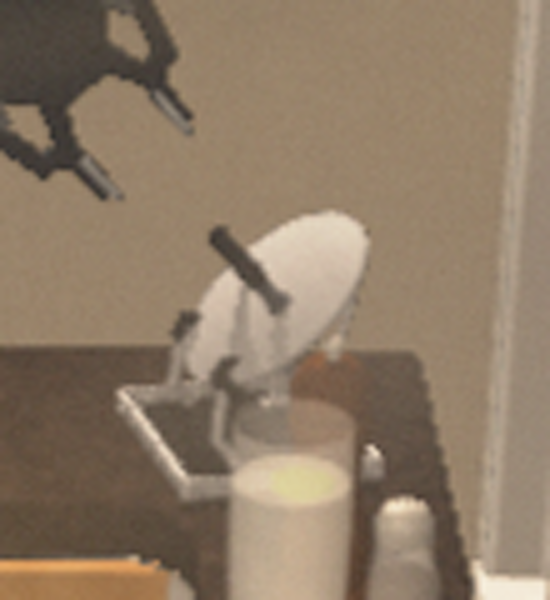

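The lid sits in both notches, at (250,175) and (250,275). Its outline [226,128,413,307] matches the predicted seat to about 1 px. I'll rise a little, wait, and check for motion and for any displaced bystanders.

{"api": "send_rows", "payload": {"rows": [[0,1,-2.5,0,0,0,0.6],[0,1.5,-2.5,0,0,0,0.6],[0,0,0,0,0,0,0.6],[0,0,0,0,0,0,0.6],[0,0,0,0,0,0,0.6],[0,0,0,0,0,0,0.6]]}}

```text
t: 23.98
ee_pos: [0.6819, -0.2414, 0.3775]
eef_rot: [2.018, -1.504, -0.565]
ft_force: [0.1, 0.0, -0.4]
grip_width: 0.0515
```

Run:
```python
from fit import *
t1=r.camera("top");s1=r.camera("side")
cv2.imwrite("pics/t21.png",t1[:,:,::-1])
s0=cv2.imread("pics/side0.png")[:,:,::-1]
cv2.imwrite("pics/s21.png",cv2.resize(s1[120:240,300:410,::-1],None,fx=5,fy=5,interpolation=cv2.INTER_CUBIC))
for cam in ["top","side"]:
    for n in ["pot","pepper_mill","salt_shaker","drink_glass","mug","jar_honey"]:
        for m in r.masks_of(cam,n)[:1]: print(cam,n,round(m['conf'],2),m['rect'])
d=np.abs(s1.astype(int)-s0).max(2)
for nm,(a,b,x,y) in {'glass/shaker':(195,252,340,392),'pot body':(297,325,345,410),'mug jar':(315,420,370,430)}.items(): print(nm,(d[a:b,x:y]>40).mean())
a=cv2.imread("pics/s20.png").astype(int);b=cv2.imread("pics/s21.png").astype(int);print("lid motion diff",(np.abs(a-b)[170:].max(2)>40).mean())
print(r.sense()['t'],r.sense()['ft_force'])
```

```text
top pepper_mill 0.6 [353.1, 298.2, 376.5, 334.1]
top mug 0.85 [173.5, 230.8, 204.0, 269.4]
top jar_honey 0.67 [139.6, 207.7, 175.0, 243.0]
side pot 0.72 [346.3, 264.5, 404.6, 321.5]
side pepper_mill 0.81 [354.0, 185.2, 371.7, 244.8]
side salt_shaker 0.9 [374.4, 218.8, 389.5, 249.8]
side drink_glass 0.6 [342.6, 198.5, 370.0, 253.9]
side mug 0.61 [375.7, 317.7, 426.9, 372.0]
side jar_honey 0.96 [372.7, 347.9, 413.6, 417.3]
glass/shaker 0.003036437246963563
pot body 0.011538461538461539
mug jar 0.019365079365079366
lid motion diff 0.003031712473572939
24.675 [ 0.30528779  0.08447222 -0.66296343]
```

View pics/t21.png

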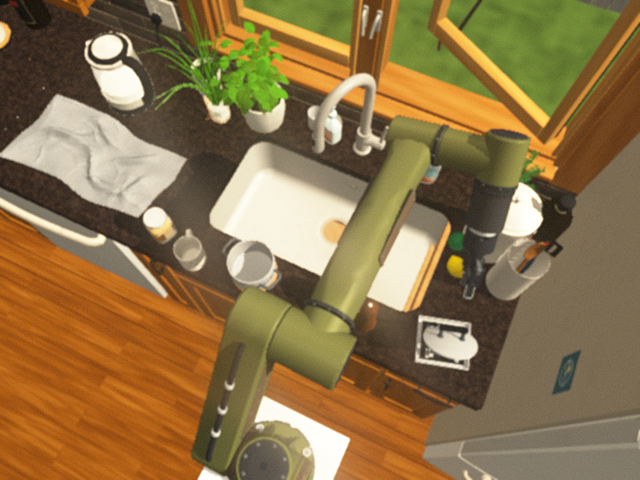

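The top view shows the lid in the stand at (450,343), the open pot at (252,267), and the other items where they were. Handing in.

```bash
python3 -c "
from plant import r
print(r.sense()['qvel'].round(3)); print(r.sign_off())"
```

```text
[ 0.002 -0.001 -0.002  0.001  0.     0.   ]
the job is handed in; nothing more can be done
None
```

The lid is parked on the stand with its lower edge in both notches, leaning on the back-rest with the handle facing out, and I handed the job in at about 25 s of the 64 s.

- **Order:** I gripped the red sleeve, swung the back-rest past upright and let it fall onto its stop, then lifted the lid straight off. I tilted it 40°, slid it into the notches until the stand carried its weight, let go and backed away.
- **Back-rest:** the sleeve appeared within about 1 px of where it belongs at 1.833 rad.
- **Lid:** after release its outline matched the computed seat to about 1 px, and both notches overlapped the rim. Side pictures about a second apart showed it at rest.
- **Pot and other items:** the pot body, mug, honey jar, glass and shaker looked unmoved against the first side picture, with 0.3–2% of pixels differing. The mill looked unmoved too. I did not measure the lemon separately; it looked unmoved in the pictures.
- **Forces:** they stayed within a few newtons at every reading, and the arm was still and touching nothing at hand-in.

**Checks that failed or disagreed:** the network named the wrong object a few times, such as "lid" for the stand in the first top view, so I went by my own fits to the pictures. In the final top view it did not find the pot, glass or shaker; the side view showed all three in place. The top and wrist cameras also disagreed by about 4 mm on the stand's sideways position. I followed the wrist camera, and the fit bore it out.

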